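# Kit the shadow tray for a clamping set-up

### The job

Kit the shadow-cut tray: lay every part on the bench that has a cut-out of its own outline (the strap of the right size, the angle bracket, the tee plate, the ring gauge, the plug gauge) flat and fully home in that cut-out. Clamp straps that do not fit the tray's strap cut-out go into the grey bin, including the one that may have been left lying across the tray. Some parts may be missing today; leave the loupe and the weight where they stand.

Things in the scene. Friction and masses are not known exactly. Their poses are not given: they have to be found in the camera images.
- tray: grey shadow tray, fixed to the bench, 180 (its x) x 210 (its y) x 18 mm high; cut-outs are 8 mm deep with a black floor 10 mm above the bench and leave 2.5 mm play all round the part. Origin: centre of its underside, z up, x away from the robot, y left, turned by up to 9 degrees either way. A beige instrument case 100 mm high stands behind the parts on the left (front face 0.51 m ahead of the robot, 0.14 to 0.33 m to its left) and must not be run into
- cut_strap (a point): centre of the floor of the rectangular cut-out, 105 mm along the tray's y x 37 mm along its x; axes as the tray's. Takes only the 100 x 32 mm strap, lying along the tray's y, either way round
- cut_ring (a point): centre of the floor of the round cut-out, 65 mm across; axes as the tray's
- cut_plug (a point): centre of the floor of the long narrow cut-out, 113 mm along the tray's y x 23 mm along its x; axes as the tray's. The plug gauge lies in it along the tray's y, either way round
- cut_bracket (a point): floor of the L-shaped cut-out, at the centre of the L's bounding rectangle (where the bracket's origin belongs); axes as the tray's. The bracket lies in it with its own x along the tray's -y and its own y along the tray's +x, and no other way
- cut_tee (a point): floor of the T-shaped cut-out, at the point where the tee plate's origin belongs; axes as the tray's. The tee plate lies in it with its own x and y along the tray's x and y
- strap_mid_size_mid (a point): centre of the strap that fits: steel clamp strap with a long slot, 100 mm (its x) x 32 mm (its y) x 22 mm thick, 0.18 kg
- strap_short_mid (a point): centre of the short, broad clamp strap, 84 mm (its x) x 42 mm (its y) x 22 mm thick, 0.18 kg: does not fit the tray; absent in some runs
- strap_long_mid (a point): centre of the long clamp strap, 122 mm (its x) x 32 mm (its y) x 22 mm thick, 0.18 kg: does not fit the tray; starts lying on the tray, across the strap cut-out; absent in some runs
- bracket: L-shaped aluminium bracket lying flat, 22 mm thick, 0.15 kg; origin: underside, centre of its 76 (x) x 56 (y) mm bounding rectangle. Long leg: 76 mm along x, 26 mm wide, centred on y = -15 mm; short leg: 26 mm wide, from the long leg's -x end towards +y (x -38 to -12 mm, up to y = +28 mm); absent in some runs
- bracket_grip (a point): point on the bracket's long leg, half-way up, at x = 4, y = -15 mm from its origin: the leg is 26 mm wide along y here with room for a finger on both sides
- tee: T-shaped dark steel plate lying flat, 22 mm thick, 0.15 kg; origin: underside, centre of its bounding rectangle (60 along x, 76 along y). Bar: 24 mm wide, 76 mm along y, centred on x = -18 mm; stem: 26 mm wide, from the bar to x = +30 mm; absent in some runs
- tee_grip (a point): point on the tee plate's stem, half-way up, at x = 16 mm from its origin: the stem is 26 mm wide along y
- ring_gauge_mid (a point): centre of the ring gauge: round steel ring lying flat, 60 mm outside diameter, 18 mm high, 0.33 kg; absent in some runs
- plug_gauge_mid (a point): centre of the double-ended plug gauge lying flat: 108 mm long (its y), grip body 62 mm long (y -26 to +36 mm), 18 mm wide (its x), 16 mm high, ends 12 mm thick; the body is six-sided and may roll onto another side; 0.11 kg; absent in some runs
- bin_floor (a point): centre of the inner floor (2 mm above the bench) of the grey open bin, fixed to the bench; inside 142 mm along its x x 100 mm along its y; walls 52 mm high above the bench, the one at -x 30 mm
- weight_mid (a point): bystander: centre of a loose 200 g weight standing on the bench, 29 mm across, 48 mm high
- loupe_mid (a point): bystander: centre of a loose black loupe standing on the bench, 38 mm across, 30 mm high
Things that resemble listed ones, but are neither listed nor needed, are in the scene too. What is shaped like the part that bears strap_long_mid but green is not meant.

How it is judged:
By the outcome, as a careful person would: the job done as asked, in the order asked, and still so for the second after the job is handed in, with the robot touching nothing.
Of strap_short, strap_long, bracket, tee, ring_gauge, plug_gauge only 4 to 6 are there at a start; the rules pass over those that are not, and their reading is None.
At some moment in a run one of strap_mid_size, strap_short, strap_long, bracket, tee, ring_gauge, plug_gauge may be knocked a few centimetres aside while the robot is not near it.
Once in a run the grip may slacken for a moment while it holds something.
It also fails if it takes over 210 s, if anything falls off the work surface, if the arm or the gripper's body presses on something with over 40 N, if the wrist force passes 120 N, or if a joint passes its speed limit or range.

### The arm

A 6-joint arm with a two-finger parallel gripper is mounted at the origin on a cart in front of the work surface, level with it; the furniture and walls round the work are solid. World frame = base frame: x ahead of the robot, y to its left, z up, the work surface at z = 0. Lengths are in mm, angles in rad, forces in N, time in s.
With the tool pointing down it reaches from about 400 to 925 mm from the base axis. Payload 12.5 kg.
Tool frame: the origin (TCP) lies at the very end of the fingers, on their centre line; the grasp point (between the pads) lies grip_depth behind it (grip_depth is the distance from the TCP to the grasp point, in mm); z points along the fingers, y is the line along which they close (so a half turn about z gives the same grasp; the last joint's range is limited). The gripper opens to 95 mm and grips with 3 to 60 N. Pads are 20 mm wide; open, the fingers measure 119 mm over their backs; the gripper's body (75 mm by 180 mm) begins 59 mm behind the grasp point.
Start: joints at [-1.375, 0.491, 1.559, -0, 1.092, -0.106], TCP at [185.798, -596.763, 214.661] pointing down, gripper open.
Joint ranges: [-3.1, 3.1], [-0.84, 2.19], [0.05, 2.79], [-1.13, 4.28], [0.06, 2.93], [-2.69, 2.69]. Speed limits (rad/s): [2.22, 2.22, 2.79, 3.14, 3.14, 3.14].

### API

Orientations are given as [roll, pitch, yaw] about the fixed x, y, z axes, in that order (R = Rz(yaw) Ry(pitch) Rx(roll)).
In Python, from cell import state, read_camera, job_done, grip_depth gives the robot as it stands.
- The arm moves only by the tool drive_tool, never from a script. Its argument "targets" is a list of rows, each an object with "jaw": the opening, from 0 (shut) to 1 (fully open); "travel": the shift along the tool's x, y, z in m, a list of three; "twist": the turn about the tool's z in rad. In form: [{"jaw": jaw, "travel": [tx, ty, tz], "twist": twist}, ...]. A call has 1 to 8 rows; each row is the pose to reach, as a shift and turn from the pose commanded when the call began, along the tool's axes at that moment; what a row does not reach only later rows make up. A row lasts 1/12 s, in which the tool goes at most 41.7 mm and 7.16 degrees, less where a joint would pass 70% of its speed; a pose out of reach is approached as far as the arm can. A call with a gripper value outside its range is refused whole. The fingers move at their own pace and stop on an object; the grip force is fixed at half the most. Time passes only in rows, so rows that repeat a pose let the fingers close. It gives the time, the measured TCP pose, the force, the opening and the grip force at its end, in the units of the state.
- state(): the state, without advancing time (a new reading comes with each control period).
- read_camera(name): name is "side" or "top" or "wrist"; returns a dict with "frame" (400x640x3 uint8, red, green, blue), "fx", "fy", "cx", "cy" (pixels), "k1" (the pictures are not rectified: a ray, as slopes to the right and down, at radius r is drawn at 1 + k1 r^2 times it, then the intrinsics apply), "R" (3x3) and "t" (3): a world point X has camera coordinates R X + t. Camera axes: x right, y down, z forward; pixel columns grow to the right and rows downward; lengths in mm; the calibration is good to about 2 mm. A picture is of the moment at which its call begins. There is no depth.
- job_done(): hands the job in; it is judged then, once.
The state is a dict: "t": time; "joints": joint angles; "qvel": joint speeds; "tau": joint torques, N m; "eef_pos": TCP position; "tcp_rot": TCP orientation; "ft_force": force on the tool from outside, world axes, zero at the start; "moment": the same for the moment, N m; "opening": opening from 0.0 (shut) to 1.0 (fully open); "grip_force": force on a finger pad.
Only numpy, scipy, OpenCV 4.12 (cv2) and the standard library are available. Lean on these libraries where they do the work, as an engineer would, in place of code of your own. Each camera call takes 0.05 s, during which the arm holds its last target. There are 200 camera calls.

## Working session

There is one attempt and no reset: what is moved stays moved. The work goes in short steps, Python scripts to look and compute and a tool call to move; the robot and the scene stay as the last step left them, time stands still between calls to the robot, and variables do not carry over. Pictures are saved under pics/ and viewed, at most 14 in all, crops included, and the job is handed in when it is done.

Besides the shell and the picture viewer there is one more tool, called after "Emit:" as name([rows], argument=value, ...), one row to a line, values as JSON. drive_tool: Moves the arm, as the interface text tells. Its arguments: {"type":"object","properties":{"targets":{"type":"array"}},"required":["targets"]}

```bash
ls; mkdir -p pics
python3 - <<'E'
from cell import state, read_camera, grip_depth
import cv2,pickle
print(state(),grip_depth)
for n in ("top","side","wrist"):
    c=read_camera(n); cv2.imwrite(f"pics/{n}0.png",c["frame"][:,:,::-1])
    print(n,{k:v for k,v in c.items() if k!="frame"})
    pickle.dump(c,open(f"{n}0.pkl","wb"))
E
```

```text
pics
{'t': 0.0, 'joints': array([-1.37458047e+00,  4.91543974e-01,  1.55944459e+00, -3.37492914e-05,
        1.09170129e+00, -1.05577807e-01]), 'qvel': array([ 0.00116178, -0.00054455,  0.00155102, -0.00098445,  0.00034922,
        0.00031834]), 'tau': array([-3.45062304e-03, -6.12656951e+01, -2.58184254e+01,  6.91334903e-02,
        4.82185779e-02, -5.14414000e-05]), 'eef_pos': array([ 185.75026232, -596.50483579,  214.07310624]), 'tcp_rot': array([-3.14049841e+00, -8.58591450e-05,  3.01809191e-01]), 'ft_force': array([0.17735561, 0.16531111, 0.4270749 ]), 'moment': array([-0.0992592 , -0.04292827, -0.00145844]), 'grip_force': 0.0, 'opening': 0.9955146214611473} 18.8
top {'fx': 401.82878500675446, 'fy': 401.82878500675446, 'cx': 319.1060652304896, 'cy': 196.9572297890127, 'k1': 0.0029329640934961094, 'R': array([[ 0.00355147, -0.9999893 ,  0.00296572],
       [-0.99206072, -0.0038961 , -0.12569943],
       [ 0.12570964, -0.00249576, -0.99206394]]), 't': array([  31.21003562,  594.99017744, 1324.715712  ])}
side {'fx': 481.92127008911234, 'fy': 481.92127008911234, 'cx': 325.7063467865579, 'cy': 199.6450722880399, 'k1': -0.02736226890148255, 'R': array([[ 0.95438883, -0.29856285,  0.00147983],
       [-0.14555531, -0.46959959, -0.87079841],
       [ 0.26068298,  0.83086488, -0.49163801]]), 't': array([-574.95119477,  150.92404786, 1178.4780392 ])}
wrist {'fx': 326.1292781996467, 'fy': 326.1292781996467, 'cx': 324.84970973168845, 'cy': 198.56075839421632, 'k1': -0.03143931017364263, 'R': array([[ 2.97676191e-01, -9.54666723e-01,  5.77039908e-04],
       [-9.15436813e-01, -2.85272251e-01,  2.83892910e-01],
       [-2.70858501e-01, -8.50364037e-02, -9.58855819e-01]]), 't': array([-625.59941693,  -32.36842063,  392.31703688])}
```

View pics/top0.png

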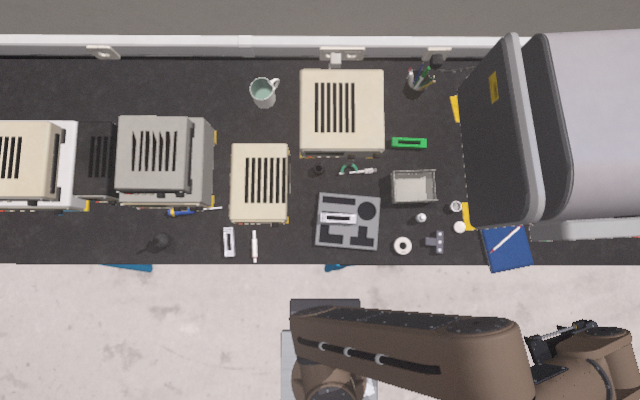

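View pics/side0.png

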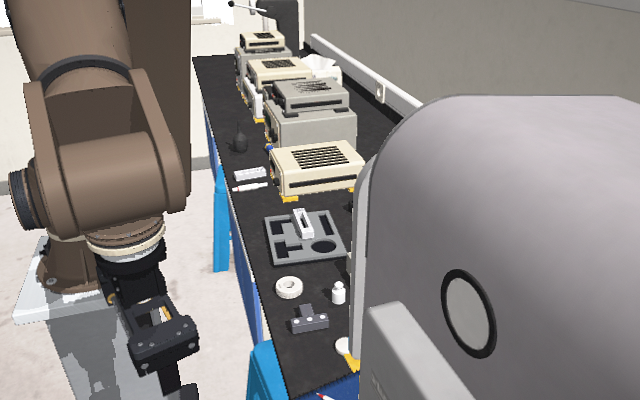

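Top view: the tray is at (347,221) with a white strap across it at (338,218). A second strap is at (229,242), the plug gauge at (255,246), the ring at (402,246), the tee at (436,241), the bin at (413,186) and the weight at (421,217). The green look-alike is at (409,142), not wanted. White discs sit at (456,206) and (460,227). The side view agrees, with the strap lying on the tray at (302,222). I see no bracket or short strap. Next, a close crop and first measurements.

```bash
cat > h.py <<'E'
import numpy as np, cv2, pickle
from cell import state, read_camera, grip_depth
from scipy.spatial.transform import Rotation as Ro
def K(c): return np.array([[c["fx"],0,c["cx"]],[0,c["fy"],c["cy"]],[0,0,1]])
def D(c): return np.array([c["k1"],0,0,0,0.])
def cast(c,uv,z):
    "pixels -> world points on plane z"
    n=cv2.undistortPoints(np.float64(uv).reshape(-1,1,2),K(c),D(c))[:,0]
    d=np.c_[n,np.ones(len(n))]@c["R"]; o=-c["R"].T@c["t"]
    return o+d*((z-o[2])/d[:,2])[:,None]
def proj(c,X): return cv2.projectPoints(np.float64(X).reshape(-1,1,3),cv2.Rodrigues(c["R"])[0],c["t"],K(c),D(c))[0][:,0]
def meet(c1,p1,c2,p2):
    "two-view point and miss distance"
    A=[];
    for c,p in((c1,p1),(c2,p2)):
        a=cast(c,[p],0)[0]; o=-c["R"].T@c["t"]; A.append((o,(a-o)/np.linalg.norm(a-o)))
    (o1,d1),(o2,d2)=A
    s=np.linalg.lstsq(np.c_[d1,-d2],o2-o1,rcond=None)[0]
    a,b=o1+s[0]*d1,o2+s[1]*d2
    return (a+b)/2,np.linalg.norm(a-b)
def snap(n,tag):
    c=read_camera(n); cv2.imwrite(f"pics/{n}{tag}.png",c["frame"][:,:,::-1]); pickle.dump(c,open(f"{n}{tag}.pkl","wb")); return c
def load(k): return pickle.load(open(k+".pkl","rb"))
def rect(c,mask,z,near=None,amin=20):
    "contours of a mask cast on plane z: min-area rects (centre, sizes, long-axis angle deg)"
    out=[]
    for k in cv2.findContours(mask,cv2.RETR_EXTERNAL,cv2.CHAIN_APPROX_NONE)[0]:
        if cv2.contourArea(k)<amin: continue
        (x,y),(w,h),a=cv2.minAreaRect(np.float32(cast(c,k[:,0],z)[:,:2]))
        if w<h: w,h,a=h,w,a+90
        out.append((cv2.boundingRect(k),np.round([x,y,w,h,(a+90)%180-90],1)))
    return out
def tool(target,yaw=None):
    "travel (m) and twist from the present pose to a TCP target (world mm), tool y line at yaw of world"
    s=state(); R=Ro.from_euler("xyz",s["tcp_rot"]).as_matrix()
    tr=R.T@(np.array(target)-s["eef_pos"])/1000; tw=0
    if yaw is not None:
        cur=np.arctan2(R[1,1],R[0,1]); d=(cur-yaw+np.pi/2)%np.pi-np.pi/2; tw=d
    return np.round(tr,4),round(tw,3),"j6",round(s["joints"][5],2)
E
python3 - <<'E'
from h import *
c=load("top0"); f=c["frame"]
cv2.imwrite("pics/crop0.png",cv2.resize(f[130:270,205:475,::-1],None,fx=2.9,fy=2.9,interpolation=cv2.INTER_CUBIC))
for n,p in dict(tray=(347,221),strapL=(229,242),plug=(255,246),strapT=(338,218),ring=(402,246),tee=(436,241),bin=(413,186),weight=(421,217),green=(409,142)).items(): print(n,cast(c,[p],15).round(0))
E
```

```text
tray [[515. -62.  15.]]
strapL [[442. 339.  15.]]
plug [[429. 250.  15.]]
strapT [[525. -32.  15.]]
ring [[ 431. -249.   15.]]
tee [[ 448. -365.   15.]]
bin [[ 637. -291.   15.]]
weight [[ 530. -316.   15.]]
green [[ 793. -281.   15.]]
```

View pics/crop0.png

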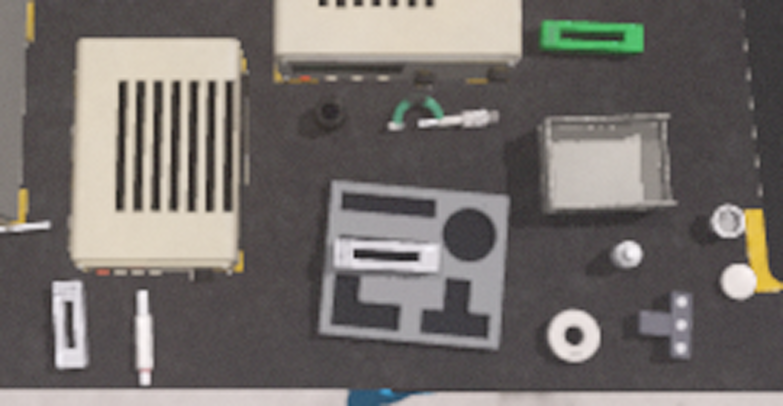

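The long strap lies along the tray's y across the strap cut-out. The mid strap, plug, ring and tee are on the bench. The loupe is at about (318,170) and the weight at (421,217). What could be taken for the long strap: the white strap on the tray at (338,218), the mid strap at (229,242), and the green one at (409,142). I choose the one on the tray and will check it up close.

Run:
```python
from h import *
c=load("wrist0"); s=state(); R=Ro.from_euler("xyz",s["tcp_rot"]).as_matrix()
print("cam in tool",R.T@(-c["R"].T@c["t"]-s["eef_pos"]),"cam fwd in tool",R.T@c["R"][2])
print(tool([480,-60,330],0.0))
```

```text
cam in tool [  80.58830099    0.38424825 -171.5033703 ] cam fwd in tool [-0.2839367   0.00141067  0.95884199]
(array([ 0.4405, -0.4249, -0.1154]), np.float64(-1.269), 'j6', np.float64(-0.11))
```

Emit:
drive_tool([
  {"jaw":1,"travel":[0.22,-0.212,-0.115],"twist":-0.7},
  {"jaw":1,"travel":[0.22,-0.212,-0.115],"twist":-0.7},
  {"jaw":1,"travel":[0.22,-0.212,-0.115],"twist":-0.7},
  {"jaw":1,"travel":[0.22,-0.212,-0.115],"twist":-0.7},
  {"jaw":1,"travel":[0.22,-0.212,-0.115],"twist":-0.7},
  {"jaw":1,"travel":[0.22,-0.212,-0.115],"twist":-0.7},
  {"jaw":1,"travel":[0.22,-0.212,-0.115],"twist":-0.7},
  {"jaw":1,"travel":[0.22,-0.212,-0.115],"twist":-0.7},
])

```text
t: 0.82
eef_pos: [333.5, -326.7, 330.7]
tcp_rot: [3.141, 0.0, 1.003]
ft_force: [0.7, 0.2, -0.2]
opening: 0.999
grip_force: 0.0
```

Run:
```python
from h import *
print(tool([480,-60,330],0.0))
```

```text
(array([ 0.3037, -0.02  ,  0.0006]), np.float64(-0.568), 'j6', np.float64(-0.35))
```

Emit:
drive_tool([
  {"jaw":1,"travel":[0.304,-0.02,0],"twist":-0.568},
  {"jaw":1,"travel":[0.304,-0.02,0],"twist":-0.568},
  {"jaw":1,"travel":[0.304,-0.02,0],"twist":-0.568},
  {"jaw":1,"travel":[0.304,-0.02,0],"twist":-0.568},
  {"jaw":1,"travel":[0.304,-0.02,0],"twist":-0.568},
  {"jaw":1,"travel":[0.304,-0.02,0],"twist":-0.568},
  {"jaw":1,"travel":[0.304,-0.02,0],"twist":-0.568},
  {"jaw":1,"travel":[0.304,-0.02,0],"twist":-0.568},
])

```text
t: 1.48
eef_pos: [481.2, -58.1, 329.5]
tcp_rot: [3.141, -0.001, 1.573]
ft_force: [0.3, -1.1, -0.5]
opening: 1.006
grip_force: 0.0
```

Run:
```python
from h import *
s=state(); print(s["eef_pos"],s["tcp_rot"],s["qvel"].round(3))
c=snap("wrist","1")
t=snap("top","1")
cv2.imwrite("pics/w1.png",c["frame"][:,:,::-1])
```

```text
[481.20582514 -58.10795151 329.52264913] [ 3.14123788e+00 -7.67832614e-04  1.57250750e+00] [ 0.253  0.079 -0.096 -0.022  0.024  0.226]
```

View pics/w1.png

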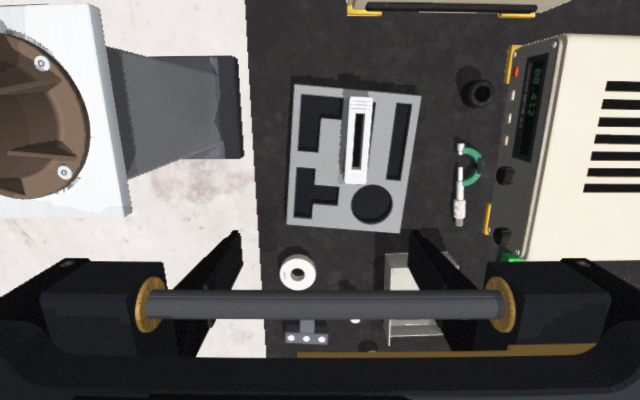

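The wrist view from above the tray: the long strap is at (358,140) over the strap cut-out. L-cut at (318,122), plug-cut at (397,142), round cut at (373,203), T-cut at (315,192), ring at (298,272), tee at (306,333), bin at (410,300) and loupe at (478,93). Long-strap choice confirmed: white and lying on the tray. Next, a second view.

Emit:
drive_tool([
  {"jaw":1,"travel":[-0.1,0.02,0],"twist":0},
  {"jaw":1,"travel":[-0.1,0.02,0],"twist":0},
  {"jaw":1,"travel":[-0.1,0.02,0],"twist":0},
  {"jaw":1,"travel":[-0.1,0.02,0],"twist":0},
  {"jaw":1,"travel":[-0.1,0.02,0],"twist":0},
  {"jaw":1,"travel":[-0.1,0.02,0],"twist":0},
  {"jaw":1,"travel":[-0.1,0.02,0],"twist":0},
])

```text
t: 2.17
eef_pos: [499.2, -161.6, 329.8]
tcp_rot: [3.142, 0.0, 1.57]
ft_force: [1.2, 0.4, 0.4]
opening: 0.997
grip_force: 0.0
```

```bash
cat > tray.py <<'E'
from h import *
def tray(c,box,z=18,v=95):
    "tray corners (world) from the bright outline in a pixel box (x0,y0,x1,y1); cut-outs as dark blobs inside"
    x0,y0,x1,y1=box; g=cv2.cvtColor(c["frame"],cv2.COLOR_RGB2GRAY); m=np.zeros_like(g); m[y0:y1,x0:x1]=(g[y0:y1,x0:x1]>v)*255
    k=max(cv2.findContours(m,cv2.RETR_EXTERNAL,cv2.CHAIN_APPROX_NONE)[0],key=cv2.contourArea)
    (x,y),(w,h),a=cv2.minAreaRect(np.float32(cast(c,k[:,0],z)[:,:2])); 
    if w>h: w,h,a=h,w,a+90
    a=(a+90)%180-90
    res=dict(tray=np.round([x,y,w,h,a],1))
    ins=np.zeros_like(g); cv2.drawContours(ins,[cv2.convexHull(k)],-1,255,-1); ins=cv2.erode(ins,np.ones((5,5)))
    d=((g<70)&(ins>0)).astype(np.uint8)*255
    res["cuts"]=rect(c,d,14,amin=100)
    d=((c["frame"].min(2)>185)&(ins>0)).astype(np.uint8)*255
    res["strap"]=rect(c,d,40,amin=100)
    return res
E
python3 - <<'E'
from tray import *
s=state(); print(s["eef_pos"],s["qvel"].round(3))
c2=snap("wrist","2"); c1=load("wrist1")
g=cv2.cvtColor(c1["frame"],cv2.COLOR_RGB2GRAY); print(g[115,296],g[140,270],g[142,397],c1["frame"][110,350],c1["frame"][300,410])
for c,b in((c1,(275,70,435,245)),):
  for k,v in tray(c,b).items(): print(k,v)
print(proj(c2,[[515,-62,18]]))
cv2.imwrite("pics/w2.png",c2["frame"][:,:,::-1])
E
```

```text
[ 499.21521448 -161.64541191  329.7720179 ] [ 0.009 -0.003 -0.002  0.001 -0.002 -0.001]
174 61 38 [246 246 248] [72 74 76]
tray [519.5 -66.2 181.7 212.   -4.7]
cuts [((352, 185, 40, 39), array([ 554.9, -132.5,   62.4,   61.5,   47. ])), ((294, 168, 45, 50), array([ 468.9, -115.4,   79.2,   66.2,   85.3])), ((353, 114, 10, 53), array([530.2, -33. ,  76.9,  10.6,  87.4])), ((387, 103, 24, 77), array([591. , -35.6, 112.3,  21.5,  85.5])), ((298, 95, 46, 57), array([474.9,  -9.8,  80. ,  60.3,  85.1]))]
strap [((344, 97, 30, 88), array([528.3, -32. , 122.6,  32.3,  87.3]))]
[[335.60105771  87.28001033]]
```

View pics/w2.png

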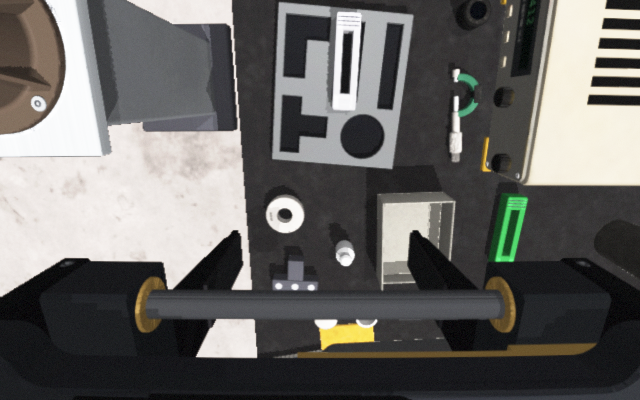

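The second view has the tray at (343,85), strap at (345,60), ring at (285,214), tee at (295,272), weight at (345,253), bin at (415,240) and the green decoy at (511,228). Now a two-view measurement.

Run:
```python
from tray import *
c1,c2=load("wrist1"),load("wrist2")
r2=tray(c2,(262,0,425,178))
for k,v in r2.items(): print(k,v)
# heights: strap ends, tray rect corners in pixels in both
def strapc(c,b):
    m=np.zeros((400,640),np.uint8); x0,y0,x1,y1=b; m[y0:y1,x0:x1]=(c["frame"][y0:y1,x0:x1].min(2)>185)*255
    k=max(cv2.findContours(m,0,1)[0],key=cv2.contourArea); return np.array(cv2.minAreaRect(k)[0])
print("strap",meet(c1,strapc(c1,(340,90,380,190)),c2,strapc(c2,(325,5,368,115))))
def holec(c,b):
    g=cv2.cvtColor(c["frame"],cv2.COLOR_RGB2GRAY);m=np.zeros_like(g); x0,y0,x1,y1=b; m[y0:y1,x0:x1]=(g[y0:y1,x0:x1]<70)*255
    k=max(cv2.findContours(m,0,1)[0],key=cv2.contourArea); return np.array(cv2.minAreaRect(k)[0])
for n,b1,b2 in(("ringcut",(348,180,396,228),(336,108,388,162)),("plugcut",(383,100,415,185),(377,18,400,114))):
    print(n,meet(c1,holec(c1,b1),c2,holec(c2,b2)))
f=c2["frame"]; m=np.zeros((400,640),np.uint8); m[188:242,255:310]=(f[188:242,255:310].min(2)>150)*255
for z in (9,18): print("ring",z,rect(c2,m,z))
m[:]=0; hs=cv2.cvtColor(f,cv2.COLOR_RGB2HSV)
print("tee px",f[265,295],f[285,283],f[300,250], f[190,420],f[240,395],f[230,380])
for p in [(378,195),(455,194),(452,287),(379,289)]: print("bin rim",p,cast(c2,[p],52).round(0))
```

```text
tray [519.3 -65.9 181.6 211.6  -4.8]
cuts [((341, 115, 43, 43), array([ 5.548e+02, -1.309e+02,  6.240e+01,  6.140e+01,  1.000e-01])), ((280, 95, 47, 57), array([ 468.8, -114.7,   79.9,   66.2,   85.2])), ((341, 33, 11, 60), array([529.2, -29.6,  77.7,  11.3,  87.5])), ((378, 24, 25, 85), array([590.4, -35.1, 111.6,  21.5,  85.4])), ((284, 14, 47, 64), array([474.7,  -8.7,  80.1,  60.6,  85.3]))]
strap [((332, 12, 31, 99), array([528.4, -31.7, 122.3,  32.8,  87.4]))]
strap (array([527.8332066 , -29.62527167,  41.04646431]), np.float64(0.16515934557086223))
ringcut (array([ 554.16418069, -129.73405555,   19.79726155]), np.float64(0.21275234000086793))
plugcut (array([590.6408405 , -33.6901855 ,  15.54609764]), np.float64(0.7482745021707419))
ring 9 [((266, 197, 38, 36), array([ 435.1, -255.3,   59.5,   59.4,   88.9]))]
ring 18 [((266, 197, 38, 36), array([ 436.3, -252.1,   58.4,   58.3,   88.9]))]
tee px [120 122 131] [129 126 138] [74 77 80] [37 34 36] [222 218 210] [76 73 69]
bin rim (378, 195) [[ 576. -210.   52.]]
bin rim (455, 194) [[ 687. -209.   52.]]
bin rim (452, 287) [[ 700. -361.   52.]]
bin rim (379, 289) [[ 585. -364.   52.]]
```

Emit:
drive_tool([
  {"jaw":1,"travel":[-0.16,0.05,0],"twist":0},
  {"jaw":1,"travel":[-0.16,0.05,0],"twist":0},
  {"jaw":1,"travel":[-0.16,0.05,0],"twist":0},
  {"jaw":1,"travel":[-0.16,0.05,0],"twist":0},
  {"jaw":1,"travel":[-0.16,0.05,0],"twist":0},
  {"jaw":1,"travel":[-0.16,0.05,0],"twist":0},
  {"jaw":1,"travel":[-0.16,0.05,0],"twist":0},
  {"jaw":1,"travel":[-0.16,0.05,0],"twist":0},
])

```text
t: 2.88
eef_pos: [549.4, -320.6, 330.1]
tcp_rot: [3.141, 0.0, 1.571]
ft_force: [-0.4, -0.1, 0.1]
opening: 0.998
grip_force: 0.0
```

Run:
```python
from h import *
c=snap("wrist","3"); print(state()["eef_pos"])
cv2.imwrite("pics/w3.png",cv2.resize(c["frame"][:250,180:560,::-1],None,fx=2,fy=2))
```

```text
[ 549.48808215 -320.6250901   330.2690389 ]
```

View pics/w3.png

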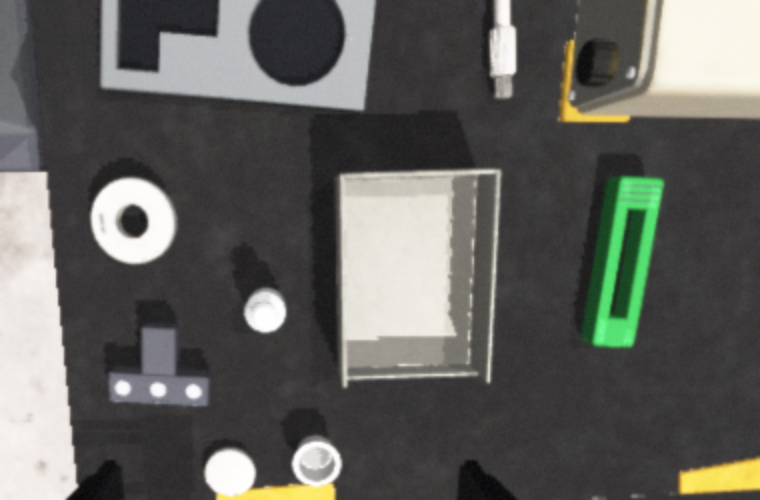

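The bin's low wall is at the bottom (the -y end). Its rim corners in the crop are (341,175), (499,171), (489,381) and (345,385). Ring at (133,221), tee at (158,365) with its stem pointing up (+y), weight at (265,312), and two white things, not wanted, at (230,471) and (316,462).

Run:
```python
from h import *
c=load("wrist3")
P=cast(c,[(350.5,87.5),(429.5,85.5),(424.5,190.5),(352.5,192.5)],52); print(P.round(1),P.mean(0))
d=P[0]+P[1]-P[2]-P[3]; print("bin x dir",np.degrees(np.arctan2(d[1],d[0])))
f=c["frame"]; g=cv2.cvtColor(f,cv2.COLOR_RGB2GRAY)
m=np.zeros((400,640),np.uint8); m[85:135,222:272]=(f[85:135,222:272].min(2)>150)*255; print("ring z18",rect(c,m,18))
m[:]=0; m[160:206,230:290]=(g[160:206,230:290]>75)*255; print("tee z22",rect(c,m,22))
print(tool([528.3,-31.9,180],np.radians(-2.6)))
```

```text
[[ 583.6 -222.6   52. ]
 [ 687.4 -219.5   52. ]
 [ 692.9 -362.4   52. ]
 [ 589.7 -365.4   52. ]] [ 638.41169532 -292.47686037   52.        ]
bin x dir 92.31778398689389
ring z18 [((226, 89, 42, 43), array([ 4.371e+02, -2.524e+02,  5.950e+01,  5.860e+01, -2.000e-01]))]
tee z22 [((234, 164, 51, 40), array([ 450.5, -359.3,   76.8,   60.4,   -3.6]))]
(array([ 0.2888, -0.0211,  0.1502]), np.float64(0.046), 'j6', np.float64(-0.63))
```

Emit:
drive_tool([
  {"jaw":1,"travel":[0.289,-0.021,0.15],"twist":0.046},
  {"jaw":1,"travel":[0.289,-0.021,0.15],"twist":0.046},
  {"jaw":1,"travel":[0.289,-0.021,0.15],"twist":0.046},
  {"jaw":1,"travel":[0.289,-0.021,0.15],"twist":0.046},
  {"jaw":1,"travel":[0.289,-0.021,0.15],"twist":0.046},
  {"jaw":1,"travel":[0.289,-0.021,0.15],"twist":0.046},
  {"jaw":1,"travel":[0.289,-0.021,0.15],"twist":0.046},
  {"jaw":1,"travel":[0.289,-0.021,0.15],"twist":0.046},
])

```text
t: 3.6
eef_pos: [527.5, -29.9, 179.3]
tcp_rot: [3.141, -0.0, 1.526]
ft_force: [0.8, -0.9, 0.5]
opening: 1.0
grip_force: 0.0
```

Run:
```python
from h import *
print(tool([528.3,-31.9,21],np.radians(-2.6)))
```

```text
(array([-0.002 ,  0.0008,  0.1583]), np.float64(0.0), 'j6', np.float64(-0.14))
```

Emit:
drive_tool([
  {"jaw":0.6,"travel":[-0.001,0.0,0.08],"twist":0},
  {"jaw":0.6,"travel":[-0.001,0.0,0.08],"twist":0},
  {"jaw":0.6,"travel":[-0.001,0.0,0.12],"twist":0},
  {"jaw":0.6,"travel":[-0.001,0.0,0.145],"twist":0},
  {"jaw":0.6,"travel":[-0.001,0.0,0.158],"twist":0},
  {"jaw":0.6,"travel":[-0.001,0.0,0.158],"twist":0},
  {"jaw":0.2,"travel":[-0.001,0.0,0.158],"twist":0},
  {"jaw":0.1,"travel":[-0.001,0.0,0.158],"twist":0},
])

```text
t: 4.27
eef_pos: [528.9, -33.6, 22.6]
tcp_rot: [3.14, 0.0, 1.525]
ft_force: [-0.1, -1.2, 0.5]
opening: 0.516
grip_force: 0.0
```

Emit:
drive_tool([
  {"jaw":0.1,"travel":[0,0.0,0],"twist":0},
  {"jaw":0.1,"travel":[0,0.0,0],"twist":0},
  {"jaw":0.1,"travel":[0,0.0,0],"twist":0},
  {"jaw":0.1,"travel":[0,0.0,0],"twist":0},
])

```text
t: 4.6
eef_pos: [528.9, -34.1, 22.4]
tcp_rot: [3.141, 0.0, 1.524]
ft_force: [-1.9, 2.2, 8.3]
opening: 0.332
grip_force: 30.0
```

Emit:
drive_tool([
  {"jaw":0.1,"travel":[0,0.0,-0.02],"twist":0},
  {"jaw":0.1,"travel":[0,0.0,-0.06],"twist":0},
  {"jaw":0.1,"travel":[0,0.0,-0.1],"twist":0},
  {"jaw":0.1,"travel":[0,0.0,-0.13],"twist":0},
  {"jaw":0.1,"travel":[0,0.0,-0.13],"twist":0},
])

```text
t: 5.02
eef_pos: [530.8, -34.5, 157.3]
tcp_rot: [3.133, 0.001, 1.524]
ft_force: [0.3, -0.9, -1.6]
opening: 0.334
grip_force: 30.0
```

Run:
```python
from h import *
print(tool([638.4,-294.5,150],np.radians(2.3)),state()["opening"],state()["grip_force"])
```

```text
(array([-0.2547,  0.1196,  0.0087]), np.float64(-0.087), 'j6', np.float64(-0.14)) 0.3339996089967575 29.997932016849518
```

Emit:
drive_tool([
  {"jaw":0.1,"travel":[-0.03,0.014,0],"twist":-0.01},
  {"jaw":0.1,"travel":[-0.065,0.03,0],"twist":-0.02},
  {"jaw":0.1,"travel":[-0.1,0.046,0],"twist":-0.04},
  {"jaw":0.1,"travel":[-0.135,0.063,0],"twist":-0.06},
  {"jaw":0.1,"travel":[-0.17,0.08,0],"twist":-0.08},
  {"jaw":0.1,"travel":[-0.205,0.096,0],"twist":-0.087},
  {"jaw":0.1,"travel":[-0.235,0.11,0.0],"twist":-0.087},
  {"jaw":0.1,"travel":[-0.255,0.12,0.0],"twist":-0.087},
])

```text
t: 5.68
eef_pos: [636.8, -297.6, 150.4]
tcp_rot: [-3.141, 0.0, 1.609]
ft_force: [0.1, -0.1, -1.5]
opening: 0.334
grip_force: 30.0
```

Emit:
drive_tool([
  {"jaw":0.1,"travel":[0,0,0],"twist":0},
  {"jaw":0.1,"travel":[0,0,0],"twist":0},
])

```text
t: 5.85
eef_pos: [636.1, -295.3, 150.1]
tcp_rot: [-3.14, -0.001, 1.609]
ft_force: [-0.1, -0.1, -1.4]
opening: 0.336
grip_force: 30.0
```

Run:
```python
from h import *
print(tool([638.4,-294.5,10],np.radians(2.3)),state()["opening"],state()["grip_force"])
c=snap("wrist","4"); cv2.imwrite("pics/w4.png",c["frame"][120:,150:550,::-1])
```

```text
(array([0.0005, 0.0025, 0.1401]), np.float64(-0.002), 'j6', np.float64(-0.57)) 0.3361230574023555 29.99795526266098
```

View pics/w4.png

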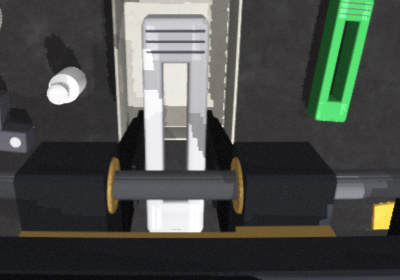

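The strap is held level and lined up over the bin: strap at (175,120) between the bin walls at (120,…) and (235,…). Lowering it.

Emit:
drive_tool([
  {"jaw":0.1,"travel":[0,0.0025,0.035],"twist":0},
  {"jaw":0.1,"travel":[0,0.0025,0.07],"twist":0},
  {"jaw":0.1,"travel":[0,0.0025,0.1],"twist":0},
  {"jaw":0.1,"travel":[0,0.0025,0.125],"twist":0},
  {"jaw":0.1,"travel":[0,0.0025,0.139],"twist":0},
  {"jaw":0.1,"travel":[0,0.0025,0.139],"twist":0},
  {"jaw":0.55,"travel":[0,0.0025,0.139],"twist":0},
  {"jaw":0.55,"travel":[0,0.0025,0.139],"twist":0},
])

```text
t: 6.57
eef_pos: [640.1, -294.5, 14.7]
tcp_rot: [3.139, 0.002, 1.611]
ft_force: [0.3, -0.7, 0.9]
opening: 0.422
grip_force: 0.0
```

Emit:
drive_tool([
  {"jaw":0.55,"travel":[0,0,0],"twist":0},
  {"jaw":0.55,"travel":[0,0,0],"twist":0},
  {"jaw":0.55,"travel":[0,0,-0.04],"twist":0},
  {"jaw":0.55,"travel":[0,0,-0.08],"twist":0},
  {"jaw":0.55,"travel":[0,0,-0.15],"twist":0},
  {"jaw":0.55,"travel":[0,0,-0.15],"twist":0},
  {"jaw":0.55,"travel":[0,0,-0.2],"twist":0},
  {"jaw":0.55,"travel":[0,0,-0.2],"twist":0},
])

```text
t: 7.23
eef_pos: [640.8, -295.3, 221.1]
tcp_rot: [3.133, 0.006, 1.611]
ft_force: [-0.1, -0.9, 0.7]
opening: 0.547
grip_force: 0.0
```

Run:
```python
from h import *
print(tool([440,-390,240],np.radians(0)))
```

```text
(array([-0.0868, -0.2042, -0.0203]), np.float64(0.04), 'j6', np.float64(-0.57))
```

Emit:
drive_tool([
  {"jaw":0.7,"travel":[-0.087,-0.204,-0.02],"twist":0.04},
  {"jaw":0.7,"travel":[-0.087,-0.204,-0.02],"twist":0.04},
  {"jaw":0.7,"travel":[-0.087,-0.204,-0.02],"twist":0.04},
  {"jaw":0.7,"travel":[-0.087,-0.204,-0.02],"twist":0.04},
  {"jaw":0.7,"travel":[-0.087,-0.204,-0.02],"twist":0.04},
  {"jaw":0.7,"travel":[-0.087,-0.204,-0.02],"twist":0.04},
  {"jaw":0.7,"travel":[-0.087,-0.204,-0.02],"twist":0.04},
  {"jaw":0.7,"travel":[-0.087,-0.204,-0.02],"twist":0.04},
])

```text
t: 7.9
eef_pos: [438.8, -389.8, 233.6]
tcp_rot: [3.14, 0.001, 1.569]
ft_force: [-0.0, 0.5, 0.1]
opening: 0.699
grip_force: 0.0
```

Run:
```python
from h import *
c=snap("wrist","5"); print(state()["eef_pos"],proj(c,[[450,-359,22],[437,-252,18],[638,-292,10]]).round())
cv2.imwrite("pics/w5.png",c["frame"][:,:,::-1])
```

```text
[ 439.4852541  -389.35520336  233.16452747] [[334. 145.]
 [322.  47.]
 [496.  86.]]
```

View pics/w5.png

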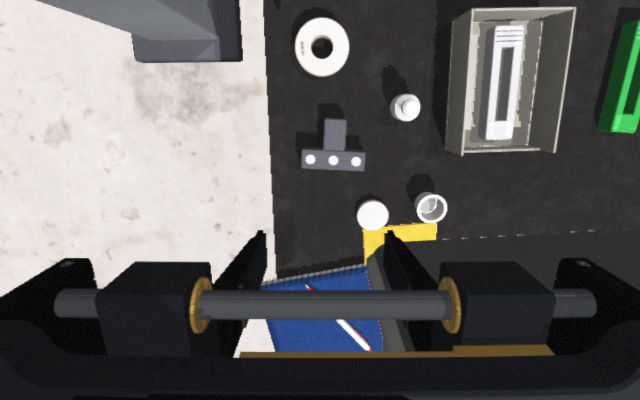

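Strap flat in the bin at (502,82). Tee at (334,147), ring at (322,47), both undisturbed. Measuring both.

Run:
```python
from h import *
c=load("wrist5"); f=c["frame"]; g=cv2.cvtColor(f,cv2.COLOR_RGB2GRAY)
print(g[130,334],g[130,310],g[160,322])
m=np.zeros((400,640),np.uint8)
for th in(60,70):
    m[:]=0; m[112:180,292:375]=(g[112:180,292:375]>th)*255; r=rect(c,m,22); print("tee z22",th,r)
ks=max(cv2.findContours(m,0,1)[0],key=cv2.contourArea); p5=np.array(cv2.minAreaRect(ks)[0])
c3=load("wrist3"); g3=cv2.cvtColor(c3["frame"],cv2.COLOR_RGB2GRAY); m3=np.zeros_like(m); m3[160:206,230:290]=(g3[160:206,230:290]>75)*255
p3=np.array(cv2.minAreaRect(max(cv2.findContours(m3,0,1)[0],key=cv2.contourArea))[0]); print("tee 2view",meet(c,p5,c3,p3))
m[:]=0; m[8:90,285:360]=(f[8:90,285:360].min(2)>150)*255; print("ring z18",rect(c,m,18))
m[:]=0; m[112:138,318:352]=(g[112:138,318:352]>65)*255; print("stem",rect(c,m,22))
```

```text
118 49 117
tee z22 60 [((301, 118, 65, 54), array([ 450.3, -358.6,   76.5,   60.4,   -2.7]))]
tee z22 70 [((301, 119, 65, 53), array([ 450.4, -358.4,   75.8,   59.4,   -3.1]))]
tee 2view (array([ 450.5766549 , -358.18587306,   24.92005142]), np.float64(1.6873895241244363))
ring z18 [((295, 18, 54, 58), array([ 4.362e+02, -2.523e+02,  5.820e+01,  5.790e+01, -1.000e-01]))]
stem [((324, 118, 23, 20), array([ 4.515e+02, -3.388e+02,  2.550e+01,  2.150e+01, -1.000e-01]))]
```

Run:
```python
from h import *
print(tool([451.1,-342.7,10],np.radians(-3)))
```

```text
(array([0.0468, 0.0114, 0.2231]), np.float64(0.052), 'j6', np.float64(-0.84))
```

Emit:
drive_tool([
  {"jaw":0.6,"travel":[0.047,0.0114,0.03],"twist":0.052},
  {"jaw":0.6,"travel":[0.047,0.0114,0.07],"twist":0.052},
  {"jaw":0.6,"travel":[0.047,0.0114,0.11],"twist":0.052},
  {"jaw":0.6,"travel":[0.047,0.0114,0.15],"twist":0.052},
  {"jaw":0.6,"travel":[0.047,0.0114,0.17],"twist":0.052},
  {"jaw":0.6,"travel":[0.047,0.0114,0.17],"twist":0.052},
  {"jaw":0.6,"travel":[0.047,0.0114,0.17],"twist":0.052},
])

```text
t: 8.53
eef_pos: [451.1, -341.6, 62.0]
tcp_rot: [-3.14, -0.001, 1.52]
ft_force: [0.1, 0.6, 0.7]
opening: 0.6
grip_force: 0.0
```

Run:
```python
from h import *
print(tool([451.1,-342.7,10],np.radians(-3)))
```

```text
(array([-0.0012,  0.0001,  0.052 ]), np.float64(0.002), 'j6', np.float64(-0.71))
```

Emit:
drive_tool([
  {"jaw":0.6,"travel":[-0.001,0,0.035],"twist":0},
  {"jaw":0.6,"travel":[-0.001,0,0.052],"twist":0},
  {"jaw":0.6,"travel":[-0.001,0,0.052],"twist":0},
  {"jaw":0.1,"travel":[-0.001,0,0.052],"twist":0},
  {"jaw":0.1,"travel":[-0.001,0,0.052],"twist":0},
  {"jaw":0.1,"travel":[-0.001,0,0.052],"twist":0},
  {"jaw":0.1,"travel":[-0.001,0,0.052],"twist":0},
  {"jaw":0.1,"travel":[-0.001,0,0.052],"twist":0},
])

```text
t: 9.2
eef_pos: [450.5, -343.8, 11.7]
tcp_rot: [3.14, 0.001, 1.519]
ft_force: [-0.5, -0.0, -0.0]
opening: 0.306
grip_force: 0.0
```

Emit:
drive_tool([
  {"jaw":0.1,"travel":[0,0,0],"twist":0},
  {"jaw":0.1,"travel":[0,0,-0.02],"twist":0},
  {"jaw":0.1,"travel":[0,0,-0.05],"twist":0},
  {"jaw":0.1,"travel":[0,0,-0.08],"twist":0},
  {"jaw":0.1,"travel":[0,0,-0.1],"twist":0},
  {"jaw":0.1,"travel":[0,0,-0.1],"twist":0},
])

```text
t: 9.7
eef_pos: [451.3, -344.5, 114.6]
tcp_rot: [3.137, 0.004, 1.519]
ft_force: [1.5, -0.3, -1.3]
opening: 0.274
grip_force: 30.0
```

Run:
```python
from h import *
print(tool([483.5,-116.2,120]),state()["joints"].round(2))
```

```text
(array([ 0.2297,  0.0203, -0.0062]), 0, 'j6', np.float64(-0.72)) [-0.77  0.53  1.81 -0.    0.8  -0.72]
```

Emit:
drive_tool([
  {"jaw":0.1,"travel":[0.02,0.002,-0.006],"twist":0.1},
  {"jaw":0.1,"travel":[0.05,0.005,-0.006],"twist":0.2},
  {"jaw":0.1,"travel":[0.08,0.008,-0.006],"twist":0.3},
  {"jaw":0.1,"travel":[0.115,0.011,-0.006],"twist":0.4},
  {"jaw":0.1,"travel":[0.15,0.014,-0.006],"twist":0.5},
  {"jaw":0.1,"travel":[0.185,0.017,-0.006],"twist":0.6},
  {"jaw":0.1,"travel":[0.215,0.02,-0.006],"twist":0.7},
  {"jaw":0.1,"travel":[0.23,0.02,-0.006],"twist":0.8},
])

```text
t: 10.37
eef_pos: [481.7, -111.8, 115.9]
tcp_rot: [-3.14, 0.001, 0.715]
ft_force: [-1.0, -0.8, -1.6]
opening: 0.27
grip_force: 30.0
```

Emit:
drive_tool([
  {"jaw":0.1,"travel":[0,0,0],"twist":0.1},
  {"jaw":0.1,"travel":[0,0,0],"twist":0.2},
  {"jaw":0.1,"travel":[0,0,0],"twist":0.3},
  {"jaw":0.1,"travel":[0,0,0],"twist":0.4},
  {"jaw":0.1,"travel":[0,0,0],"twist":0.5},
  {"jaw":0.1,"travel":[0,0,0],"twist":0.6},
  {"jaw":0.1,"travel":[0,0,0],"twist":0.7},
  {"jaw":0.1,"travel":[0,0,0],"twist":0.803},
])

```text
t: 11.03
eef_pos: [481.6, -114.7, 115.8]
tcp_rot: [-3.141, 0.001, -0.089]
ft_force: [-0.1, -0.7, -1.6]
opening: 0.271
grip_force: 30.0
```

Run:
```python
from h import *
c=snap("wrist","6"); print(tool([483.5,-116.2,21],np.radians(-94.8)),state()["grip_force"])
cv2.imwrite("pics/w6.png",c["frame"][:,:,::-1])
```

```text
(array([0.0021, 0.0013, 0.0948]), np.float64(-0.013), 'j6', np.float64(1.3)) 29.996719658374786
```

View pics/w6.png

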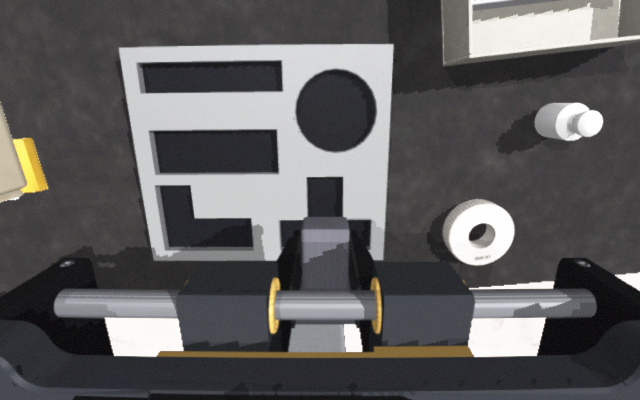

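The tee is held level at (325,290) above the T cut-out at (325,215), stem pointing up as it should be. Plug cut at (212,77), ring cut at (336,110), strap cut at (215,152) and L cut at (195,218). Ring at (478,233).

Run:
```python
from h import *
c=load("wrist6"); g=cv2.cvtColor(c["frame"],cv2.COLOR_RGB2GRAY)
print(g[60,130:150],g[110,285:305],g[85:100,210])
for th in (120,170):
  m=np.zeros_like(g); m[45:213,125:392]=(g[45:213,125:392]<th)*255
  ins=np.zeros_like(g); cv2.fillPoly(ins,[np.int32([(128,52),(388,50),(386,212),(146,212)])],255); m&=ins
  for z in (18,) : print(th,*rect(c,m,z,amin=800),sep="\n")
m=((g>140)*255).astype(np.uint8); m[:40]=0; m[262:]=0; m[:,:110]=0; m[:,398:]=0
k=max(cv2.findContours(m,0,1)[0],key=cv2.contourArea); P=cast(c,k[:,0],18)
W=P[:,:2]; 
# edges: left/right/top line fits in pixels
pts=cv2.findContours(m,0,cv2.CHAIN_APPROX_NONE)[0]; pts=max(pts,key=cv2.contourArea)[:,0]; Q=cast(c,pts,18)[:,:2]
for n,s in(("far",(pts[:,1]<52)&(pts[:,0]>135)&(pts[:,0]<380)),("left(+y)",(pts[:,0]<165)&(pts[:,1]>60)&(pts[:,1]<240)),("right(-y)",(pts[:,0]>375)&(pts[:,1]>60)&(pts[:,1]<210))):
    vx,vy,x,y=cv2.fitLine(np.float32(Q[s]),cv2.DIST_HUBER,0,.01,.01)[:,0]; print(n,np.degrees(np.arctan2(vy,vx)),x,y)
```

```text
[210 208 209 208 208 209 208 204 209 208 207 207 208 206 209 210 211 209
 210 212] [213 211 213 211 212 212 213 213 210 198 146  77  44  43  39  45  49  48
  49  47] [ 43  47  45  45  44  49  72 144 204 210 210 209 209 210 210]
120
((156, 185, 38, 28), array([494.1,  14.2,  29.7,  24.4,  85. ]))
((307, 177, 36, 36), array([ 486. , -115.5,   31.2,   30.4,   -5.1]))
((150, 130, 129, 44), array([531. , -28. , 104.3,  35.8,  84.8]))
((296, 69, 81, 83), array([ 554.3, -130.8,   64.1,   63.6,   84.9]))
((138, 60, 145, 33), array([589.6, -34.9, 112.1,  22.9,  85.3]))
170
((155, 185, 39, 28), array([494.2,  14.7,  31.4,  24.5,  85. ]))
((306, 176, 38, 37), array([ 486.4, -115.5,   32.1,   31.6,   -5.1]))
((149, 129, 130, 46), array([531. , -27.6, 105.9,  37.4,  84.8]))
((295, 68, 82, 85), array([ 554.1, -130.6,   65.1,   65. ,   39.7]))
((136, 60, 147, 34), array([589.6, -34.5, 114. ,  23.7,  85. ]))
far 85.29641 608.69855 -75.62185
left(+y) -4.0737224 534.9999 38.30768
right(-y) -4.735535 530.6831 -171.84491
```

Run:
```python
from h import *
s=state();print(tool([483.7,-115.7,20.5],np.radians(-95)),s["tcp_rot"],s["eef_pos"])
```

```text
(array([0.0022, 0.0008, 0.0953]), np.float64(-0.009), 'j6', np.float64(1.3)) [-3.14131714e+00  1.11703292e-03 -9.66033702e-02] [ 481.69104872 -114.70185434  115.81048593]
```

Emit:
drive_tool([
  {"jaw":0.1,"travel":[0.002,0.001,0.03],"twist":-0.007},
  {"jaw":0.1,"travel":[0.002,0.001,0.06],"twist":-0.007},
  {"jaw":0.1,"travel":[0.002,0.001,0.08],"twist":-0.007},
  {"jaw":0.1,"travel":[0.002,0.001,0.08],"twist":-0.007},
  {"jaw":0.1,"travel":[0.002,0.001,0.08],"twist":-0.007},
  {"jaw":0.1,"travel":[0.002,0.001,0.08],"twist":-0.007},
])

```text
t: 11.58
eef_pos: [484.3, -116.1, 37.3]
tcp_rot: [3.141, -0.001, -0.076]
ft_force: [0.7, 1.0, -1.4]
opening: 0.266
grip_force: 30.0
```

Run:
```python
from h import *
s=state();print(tool([483.7,-115.7,21],np.radians(-95)),s["tcp_rot"],s["eef_pos"])
```

```text
(array([-0.0006, -0.0004,  0.0163]), np.float64(0.011), 'j6', np.float64(1.28)) [ 3.14136732e+00 -5.10871062e-04 -7.62439176e-02] [ 484.28878169 -116.10448043   37.27490293]
```

Emit:
drive_tool([
  {"jaw":0.1,"travel":[-0.0005,0,0.008],"twist":0.006},
  {"jaw":0.1,"travel":[-0.0005,0,0.012],"twist":0.006},
  {"jaw":0.1,"travel":[-0.0005,0,0.0155],"twist":0.006},
  {"jaw":0.1,"travel":[-0.0005,0,0.0155],"twist":0.006},
])

```text
t: 11.92
eef_pos: [485.5, -116.5, 22.3]
tcp_rot: [3.14, -0.006, -0.083]
ft_force: [3.6, 1.2, 6.1]
opening: 0.273
grip_force: 30.0
```

Emit:
drive_tool([
  {"jaw":0.4,"travel":[0,0,0],"twist":0},
  {"jaw":0.4,"travel":[0,0,0],"twist":0},
  {"jaw":0.4,"travel":[0,0,0],"twist":0},
  {"jaw":0.4,"travel":[0,0,-0.02],"twist":0},
  {"jaw":0.6,"travel":[0,0,-0.06],"twist":0},
  {"jaw":0.6,"travel":[-0.02,0.02,-0.1],"twist":-0.1},
  {"jaw":0.6,"travel":[-0.04,0.04,-0.14],"twist":-0.2},
  {"jaw":0.8,"travel":[-0.06,0.06,-0.16],"twist":-0.3},
])

```text
t: 12.58
eef_pos: [422.5, -167.4, 178.7]
tcp_rot: [3.14, -0.001, 0.223]
ft_force: [0.5, -1.2, 0.6]
opening: 0.614
grip_force: 0.0
```

Run:
```python
from h import *
print(state()["joints"].round(2), tool([436.3,-252.4,150],np.radians(0)))
for a in range(-90,90,30): print(a,tool([436.3,-252.4,150],np.radians(a))[1])
```

```text
[-0.52  0.3   2.01 -0.    0.84  0.82] (array([-0.0054,  0.086 ,  0.0288]), np.float64(-1.348), 'j6', np.float64(0.82))
-90 0.223
-60 -0.3
-30 -0.824
0 -1.348
30 1.27
60 0.747
```

Run:
```python
from h import *
c=snap("wrist","7"); print(proj(c,[[469,-114,32],[436,-252,18]]).round())
x,y=proj(c,[[469,-114,32]])[0].astype(int)
f=c["frame"]; 
cv2.imwrite("pics/w7.png",cv2.resize(f[max(0,y-110):y+110,max(0,x-130):x+170,::-1],None,fx=2.4,fy=2.4))
m=np.zeros((400,640),np.uint8); x,y=proj(c,[[436,-252,18]])[0].astype(int); b=np.s_[max(0,y-50):y+50,x-55:x+55]; m[b]=(f[b].min(2)>150)*255; print("ring",rect(c,m,18))
```

```text
[[280. 128.]
 [405. 188.]]
ring [((349, 230, 28, 7), array([ 376.3, -221.4,   29.9,    7.1,  -77.3])), ((377, 159, 57, 56), array([ 436.2, -251.8,   59.1,   58.7,   60. ]))]
```

View pics/w7.png

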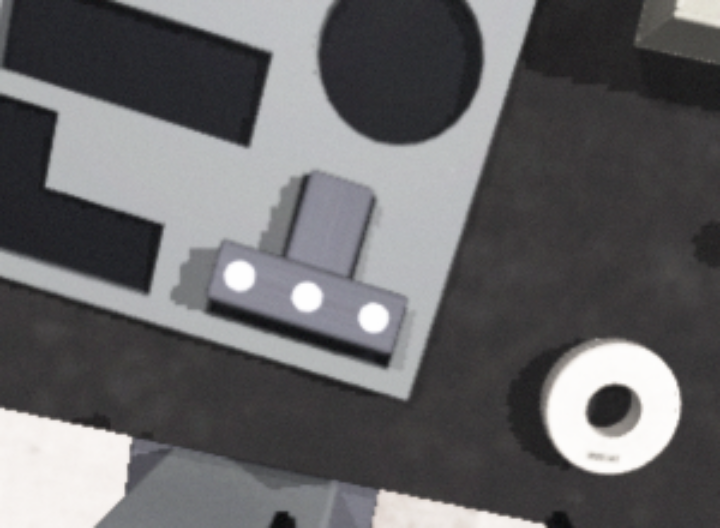

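Run:
```python
from h import *
c=load("wrist7"); f=c["frame"].astype(int)
# tee: purple tint (blue - green) or white dots inside
x,y=proj(c,[[469,-114,32]])[0].astype(int)
pc=lambda px,py:(int(px/2.4+max(0,x-130)),int(py/2.4+max(0,y-110)))
for p in[(330,220),(260,295),(290,340),(200,290),(100,380)]: u=pc(*p); print(p,u,f[u[1],u[0]])
m=((f[:,:,2]-f[:,:,1]>6)&(f[:,:,2]>80)|(f.min(2)>225)).astype(np.uint8)*255; w=np.zeros_like(m); w[y-42:y+42,x-48:x+48]=m[y-42:y+42,x-48:x+48]
w=cv2.morphologyEx(w,cv2.MORPH_CLOSE,np.ones((3,3)))
for z in(32,40): print(z,rect(c,w,z,amin=300))
for p in [(208,300),(388,356),(222,240),(405,297),(312,170),(374,190)]: print(p,cast(c,[pc(*p)],32).round(1))
for p in [(208,312),(388,367)]: print("strip low",p,cast(c,[pc(*p)],18).round(1))
```

```text
(330, 220) (287, 108) [143 141 154]
(260, 295) (258, 139) [137 138 149]
(290, 340) (270, 158) [117 119 121]
(200, 290) (233, 137) [119 124 125]
(100, 380) (191, 175) [60 56 58]
32 [((236, 88, 84, 76), array([ 474.5, -115.1,   78.9,   60.1,   85.1]))]
40 [((236, 88, 84, 76), array([ 475.2, -116. ,   76.9,   58.6,   85.1]))]
(208, 300) [[446.4 -74.6  32. ]]
(388, 356) [[ 440.3 -150.4   32. ]]
(222, 240) [[471.1 -76.6  32. ]]
(405, 297) [[ 465.8 -151.8   32. ]]
(312, 170) [[ 505.7 -106.9   32. ]]
(374, 190) [[ 502.9 -131.1   32. ]]
strip low (208, 312) [[439. -72.  18.]]
strip low (388, 367) [[ 433.6 -151.3   18. ]]
```

The tee appears about 5 mm too far toward +x, which is more than the play. I'll check it from a second viewpoint.

Run:
```python
from h import *
print(tool([400,-40,180],np.radians(-50)))
```

```text
(array([ 0.0104, -0.1314,  0.0018]), np.float64(-0.464), 'j6', np.float64(0.81))
```

Emit:
drive_tool([
  {"jaw":0.8,"travel":[0.01,-0.131,0],"twist":-0.46},
  {"jaw":0.8,"travel":[0.01,-0.131,0],"twist":-0.46},
  {"jaw":0.8,"travel":[0.01,-0.131,0],"twist":-0.46},
  {"jaw":0.8,"travel":[0.01,-0.131,0],"twist":-0.46},
  {"jaw":0.8,"travel":[0.01,-0.131,0],"twist":-0.46},
  {"jaw":0.8,"travel":[0.01,-0.131,0],"twist":-0.46},
])

```text
t: 13.13
eef_pos: [404.5, -37.2, 176.6]
tcp_rot: [3.141, -0.0, 0.675]
ft_force: [0.9, -0.0, -0.3]
opening: 0.8
grip_force: 0.0
```

Run:
```python
from h import *
c=snap("wrist","8"); x,y=proj(c,[[469,-114,32]])[0].astype(int); print(x,y,state()["eef_pos"])
f=c["frame"]; y0,x0=max(0,y-70),max(0,x-90); print(x0,y0)
cv2.imwrite("pics/w8.png",cv2.resize(f[y0:y0+140,x0:x0+180,::-1],None,fx=4,fy=4,interpolation=cv2.INTER_CUBIC))
```

```text
423 183 [404.67286398 -37.76324599 176.56368381]
333 113
```

View pics/w8.png

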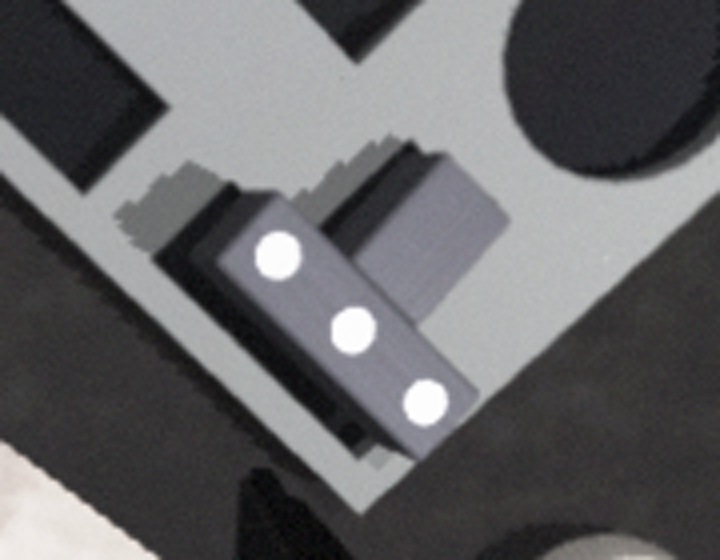

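Run:
```python
from h import *
a,b=load("wrist7"),load("wrist8")
x,y=proj(a,[[469,-114,32]])[0].astype(int); pa=lambda p:(p[0]/2.4-.5+max(0,x-130),p[1]/2.4-.5+max(0,y-110)); pb=lambda p:(p[0]/4-.4+333,p[1]/4-.4+113)
for n,p,q in[("bar -+",(208,300),(217,260)),("bar --",(388,356),(415,458)),("bar +-",(405,297),(478,393)),("bar ++",(222,240),(277,193)),("stem+",(312,170),(443,155)),("stem-",(374,190),(510,218))]:
    X,e=meet(a,pa(p),b,pb(q)); print(n,X.round(1),round(e,1))
for n,q in[("cut -+",(155,257)),("cut --",(357,455)),("traycorner",(362,513)),("stemcut+",(408,140))]: print(n,cast(b,[pb(q)],18).round(1))
```

```text
bar -+ [449.9 -77.4  44.4] 1.9
bar -- [ 443.5 -150.3   44.1] 1.3
bar +- [ 466.4 -152.1   40.8] 0.3
bar ++ [472.1 -78.6  40.6] 0.5
stem+ [ 504.8 -106.5   31.8] 0.9
stem- [ 503.6 -131.2   30.6] 0.6
cut -+ [[439.9 -71.9  18. ]]
cut -- [[ 432.8 -151.1   18. ]]
traycorner [[ 421.2 -164.    18. ]]
stemcut+ [[ 503.1 -102.2   18. ]]
```

The tee is tilted. Its stem tip is home (z≈31), but the bar's +x edge hangs on the ledge (z≈44 at the back). It has to go a few mm toward -x, so I'll nudge it at the stem end with closed fingers.

Run:
```python
from h import *
print(tool([530,-119.5,80],np.radians(-95)))
```

```text
(array([0.0469, 0.142 , 0.0966]), np.float64(0.761), 'j6', np.float64(0.64))
```

Emit:
drive_tool([
  {"jaw":0,"travel":[0.047,0.142,0],"twist":0.76},
  {"jaw":0,"travel":[0.047,0.142,0],"twist":0.76},
  {"jaw":0,"travel":[0.047,0.142,0.02],"twist":0.76},
  {"jaw":0,"travel":[0.047,0.142,0.05],"twist":0.76},
  {"jaw":0,"travel":[0.047,0.142,0.08],"twist":0.76},
  {"jaw":0,"travel":[0.047,0.142,0.096],"twist":0.76},
  {"jaw":0,"travel":[0.047,0.142,0.096],"twist":0.76},
  {"jaw":0,"travel":[0.047,0.142,0.096],"twist":0.76},
])

```text
t: 13.85
eef_pos: [529.6, -119.7, 79.9]
tcp_rot: [-3.141, 0.002, -0.084]
ft_force: [0.6, 0.1, 1.3]
opening: 0.295
grip_force: 0.0
```

Emit:
drive_tool([
  {"jaw":0,"travel":[0,0,0.03],"twist":0},
  {"jaw":0,"travel":[0,0,0.05],"twist":0},
  {"jaw":0,"travel":[0,0,0.056],"twist":0},
  {"jaw":0,"travel":[0,0,0.056],"twist":0},
  {"jaw":0,"travel":[0,0,0.056],"twist":0},
])

```text
t: 14.27
eef_pos: [530.5, -119.0, 25.9]
tcp_rot: [3.141, -0.002, -0.082]
ft_force: [-0.4, 0.2, 0.7]
opening: 0.011
grip_force: 0.0
```

Run:
```python
from h import *
s=state();print(tool([508.5,-118,23],np.radians(-95)),s["eef_pos"],s["opening"],s["ft_force"])
```

```text
(array([-0.0221,  0.0009,  0.0029]), np.float64(0.005), 'j6', np.float64(1.31)) [ 530.54988823 -118.95938216   25.92658372] 0.011035278340036174 [-0.3830231   0.2176521   0.69409901]
```

Emit:
drive_tool([
  {"jaw":0,"travel":[-0.008,0,0.002],"twist":0},
  {"jaw":0,"travel":[-0.013,0,0.002],"twist":0},
  {"jaw":0,"travel":[-0.016,0,0.002],"twist":0},
  {"jaw":0,"travel":[-0.018,0,0.002],"twist":0},
  {"jaw":0,"travel":[-0.02,0,0.002],"twist":0},
  {"jaw":0,"travel":[-0.022,0,0.002],"twist":0},
  {"jaw":0,"travel":[-0.022,0,0.002],"twist":0},
])

```text
t: 14.85
eef_pos: [507.8, -116.7, 22.7]
tcp_rot: [3.141, -0.0, -0.083]
ft_force: [-0.1, -1.0, -0.5]
opening: 0.002
grip_force: 0.0
```

Run:
```python
from h import *
c=snap("wrist","9"); x,y=proj(c,[[469,-114,32]])[0].astype(int); print(x,y,state()["eef_pos"],state()["ft_force"])
cv2.imwrite("pics/w9.png",cv2.resize(c["frame"][100:320,200:450,::-1],None,fx=2,fy=2))
```

```text
324 316 [ 507.89655242 -116.68317911   22.55628343] [ 0.77636259 -0.33306012  0.9019299 ]
```

Emit:
drive_tool([
  {"jaw":0,"travel":[0.01,0,0],"twist":0},
  {"jaw":0,"travel":[0.01,0,-0.04],"twist":0},
  {"jaw":0.5,"travel":[0.0,0.0,-0.08],"twist":0},
  {"jaw":0.9,"travel":[-0.03,0.02,-0.12],"twist":-0.1},
  {"jaw":0.9,"travel":[-0.06,0.04,-0.155],"twist":-0.2},
  {"jaw":0.9,"travel":[-0.085,0.05,-0.155],"twist":-0.3},
  {"jaw":0.9,"travel":[-0.085,0.05,-0.155],"twist":-0.3},
  {"jaw":0.9,"travel":[-0.085,0.05,-0.155],"twist":-0.3},
])

```text
t: 15.57
eef_pos: [418.9, -160.3, 178.8]
tcp_rot: [3.14, -0.002, 0.214]
ft_force: [0.6, 0.2, 0.8]
opening: 0.367
grip_force: 0.0
```

```bash
cat > tee.py <<'E'
from h import *
def teerect(c):
    f=c["frame"].astype(int); x,y=proj(c,[[469,-114,32]])[0].astype(int)
    m=((f[:,:,2]-f[:,:,1]>6)&(f[:,:,2]>80)|(f.min(2)>225)).astype(np.uint8)*255; w=np.zeros_like(m); w[max(0,y-50):y+50,x-55:x+55]=m[max(0,y-50):y+50,x-55:x+55]
    w=cv2.morphologyEx(w,cv2.MORPH_CLOSE,np.ones((3,3)))
    k=max(cv2.findContours(w,0,1)[0],key=cv2.contourArea)
    return rect(c,w,32,amin=300),np.array(cv2.minAreaRect(k)[0])
def dots(c):
    "the three white dots on the bar, sorted by column"
    x,y=proj(c,[[469,-114,32]])[0].astype(int); w=np.zeros((400,640),np.uint8); s=np.s_[max(0,y-50):y+50,x-55:x+55]; w[s]=(c["frame"][s].min(2)>205)*255
    n,_,st,ce=cv2.connectedComponentsWithStats(w); return sorted([tuple(ce[i]) for i in range(1,n) if 10<st[i,4]<120])
E
python3 - <<'E'
from tee import *
c=snap("wrist","10"); b=load("wrist8"); a=load("wrist7")
print(state()["eef_pos"]); print("now",teerect(c)); print(dots(c)); 
print("before",[meet(a,p,b,q)[0].round(1) for p,q in zip(dots(a),dots(b))])
print("dots at z32",cast(c,dots(c),32).round(1),"before",cast(a,dots(a),32).round(1))
E
```

```text
[ 419.67708811 -159.97860566  178.08372105]
now ([((245, 95, 80, 74), array([ 466.7, -115.9,   75.2,   59.8,   85.7]))], array([289.23760986, 128.25679016]))
[(np.float64(256.77777777777777), np.float64(139.10185185185185)), (np.float64(283.9158878504673), np.float64(147.29906542056074)), (np.float64(310.6923076923077), np.float64(155.43269230769232))]
before []Traceback (most recent call last):
  File "<stdin>", line 5, in <module>
  File "h.py", line 8, in cast
    n=cv2.undistortPoints(np.float64(uv).reshape(-1,1,2),K(c),D(c))[:,0]
      ~~~~~~~~~~~~~~~~~~~^^^^^^^^^^^^^^^^^^^^^^^^^^^^^^^^^^^^^^^^^^
cv2.error: OpenCV(4.12.0) /io/opencv/modules/calib3d/src/undistort.dispatch.cpp:347: error: (-215:Assertion failed) CV_IS_MAT(_src) && CV_IS_MAT(_dst) && (_src->rows == 1 || _src->cols == 1) && (_dst->rows == 1 || _dst->cols == 1) && _src->cols + _src->rows - 1 == _dst->rows + _dst->cols - 1 && (CV_MAT_TYPE(_src->type) == CV_32FC2 || CV_MAT_TYPE(_src->type) == CV_64FC2) && (CV_MAT_TYPE(_dst->type) == CV_32FC2 || CV_MAT_TYPE(_dst->type) == CV_64FC2) in function 'cvUndistortPointsInternal'
```

Run:
```python
from h import *
print(tool([436.2,-252.1,90]),tool([436.2,-252.1,10]))
```

```text
(array([-0.0035,  0.0934,  0.0882]), 0, 'j6', np.float64(0.85)) (array([-0.0036,  0.0934,  0.1682]), 0, 'j6', np.float64(0.85))
```

Emit:
drive_tool([
  {"jaw":0.9,"travel":[-0.0035,0.035,0],"twist":0},
  {"jaw":0.9,"travel":[-0.0035,0.07,0.03],"twist":0},
  {"jaw":0.9,"travel":[-0.0035,0.0934,0.06],"twist":0},
  {"jaw":0.9,"travel":[-0.0035,0.0934,0.1],"twist":0},
  {"jaw":0.9,"travel":[-0.0035,0.0934,0.12],"twist":0},
  {"jaw":0.9,"travel":[-0.0035,0.0934,0.12],"twist":0},
  {"jaw":0.9,"travel":[-0.0035,0.0934,0.12],"twist":0},
])

```text
t: 16.2
eef_pos: [436.2, -250.9, 56.2]
tcp_rot: [-3.139, 0.002, 0.217]
ft_force: [-0.5, 0.1, 0.9]
opening: 0.879
grip_force: 0.0
```

Run:
```python
from h import *
print(tool([436.2,-252.1,10]),state()["opening"])
```

```text
(array([-0.0002,  0.0013,  0.0462]), 0, 'j6', np.float64(0.7)) 0.8788265508474321
```

Emit:
drive_tool([
  {"jaw":0.9,"travel":[0,0.001,0.03],"twist":0},
  {"jaw":0.9,"travel":[0,0.001,0.046],"twist":0},
  {"jaw":0.9,"travel":[0,0.001,0.046],"twist":0},
  {"jaw":0.9,"travel":[0,0.001,0.046],"twist":0},
  {"jaw":0.4,"travel":[0,0.001,0.046],"twist":0},
  {"jaw":0.4,"travel":[0,0.001,0.046],"twist":0},
  {"jaw":0.4,"travel":[0,0.001,0.046],"twist":0},
  {"jaw":0.4,"travel":[0,0.001,0.046],"twist":0},
])

```text
t: 16.87
eef_pos: [436.4, -252.6, 12.4]
tcp_rot: [3.14, -0.001, 0.217]
ft_force: [0.0, -0.3, 0.5]
opening: 0.675
grip_force: 0.0
```

Emit:
drive_tool([
  {"jaw":0.4,"travel":[0,0,0],"twist":0},
  {"jaw":0.4,"travel":[0,0,0],"twist":0},
  {"jaw":0.4,"travel":[0,0,0],"twist":0},
])

```text
t: 17.12
eef_pos: [436.1, -252.4, 12.1]
tcp_rot: [3.141, -0.0, 0.217]
ft_force: [-0.4, 2.5, 7.7]
opening: 0.604
grip_force: 30.0
```

Emit:
drive_tool([
  {"jaw":0.8,"travel":[0,0,0],"twist":0},
  {"jaw":0.8,"travel":[0,0,0],"twist":0},
  {"jaw":0.8,"travel":[0,0,0.003],"twist":0},
  {"jaw":0.8,"travel":[0,0,0.003],"twist":0},
  {"jaw":0.4,"travel":[0,0,0.003],"twist":0},
  {"jaw":0.4,"travel":[0,0,0.003],"twist":0},
  {"jaw":0.4,"travel":[0,0,0.003],"twist":0},
  {"jaw":0.4,"travel":[0,0,0.003],"twist":0},
])

```text
t: 17.78
eef_pos: [436.0, -252.4, 8.5]
tcp_rot: [3.142, 0.0, 0.217]
ft_force: [-0.0, 0.1, -0.8]
opening: 0.611
grip_force: 30.0
```

Emit:
drive_tool([
  {"jaw":0.4,"travel":[0,0,0],"twist":0},
  {"jaw":0.4,"travel":[0,0,0],"twist":0},
  {"jaw":0.4,"travel":[0,0,-0.01],"twist":0},
  {"jaw":0.4,"travel":[0,0,-0.03],"twist":0},
  {"jaw":0.4,"travel":[0,0,-0.06],"twist":0},
  {"jaw":0.4,"travel":[0,0,-0.08],"twist":0},
  {"jaw":0.4,"travel":[0,0,-0.08],"twist":0},
])

```text
t: 18.37
eef_pos: [437.3, -253.3, 92.6]
tcp_rot: [3.137, -0.004, 0.217]
ft_force: [-0.2, -0.0, 0.4]
opening: 0.413
grip_force: 0.0
```

Run:
```python
from h import *
s=state();print(tool([554.2,-130.7,90]),s["opening"],s["grip_force"],s["ft_force"],s["joints"].round(2))
```

```text
(array([ 0.1405, -0.0946,  0.0027]), 0, 'j6', np.float64(0.7)) 0.41328668040589556 0.0 [-0.1670402  -0.04896791  0.42414511] [-0.66  0.49  1.98 -0.    0.66  0.7 ]
```

The ring slipped out of the grip. Looking again.

Emit:
drive_tool([
  {"jaw":0.9,"travel":[-0.03,0,-0.07],"twist":0},
  {"jaw":0.9,"travel":[-0.03,0,-0.07],"twist":0},
  {"jaw":0.9,"travel":[-0.03,0,-0.07],"twist":0},
  {"jaw":0.9,"travel":[-0.03,0,-0.07],"twist":0},
  {"jaw":0.9,"travel":[-0.03,0,-0.07],"twist":0},
])

```text
t: 18.78
eef_pos: [406.6, -258.7, 158.2]
tcp_rot: [3.142, -0.0, 0.217]
ft_force: [1.0, 0.4, 0.9]
opening: 0.706
grip_force: 0.0
```

Run:
```python
from h import *
c=snap("wrist","11"); p=proj(c,[[436,-252,18]])[0]; print(p,state()["eef_pos"])
f=c["frame"]; 
for th in(120,150,180):
  m=(f.min(2)>th).astype(np.uint8)*255
  print([r for r in rect(c,m,18,amin=600) if abs(r[1][0]-436)<70 and abs(r[1][1]+252)<70])
k=[k for k in cv2.findContours(m,0,1)[0] if cv2.contourArea(k)>600]; print([cv2.minEnclosingCircle(q) for q in k])
cv2.imwrite("pics/w11.png",cv2.resize(f[40:340,160:560,::-1],None,fx=2,fy=2))
```

```text
[323.6934858  156.83663109] [ 406.58549631 -258.51828963  157.76655926]
[((294, 126, 62, 62), array([ 435.7, -252.8,   59. ,   58.9,   12.4]))]
[((294, 126, 62, 62), array([ 435.8, -252.9,   58.8,   58.7,  -33.4]))]
[((294, 126, 62, 62), array([ 435.8, -252.9,   58.4,   58.3,  -15. ]))]
[((323.5, 351.5), 90.61190795898438), ((474.5, 255.0), 84.0015869140625), ((325.0, 263.8389892578125), 70.63349914550781), ((76.54261016845703, 222.0), 105.77236938476562), ((324.4844665527344, 156.51036071777344), 30.714521408081055), ((536.4515991210938, 135.5483856201172), 22.034278869628906), ((419.9635925292969, 67.87165069580078), 17.987396240234375), ((560.6690063476562, 54.10563278198242), 23.58589744567871), ((196.35238647460938, 63.663482666015625), 92.89379119873047)]
```

View pics/w11.png

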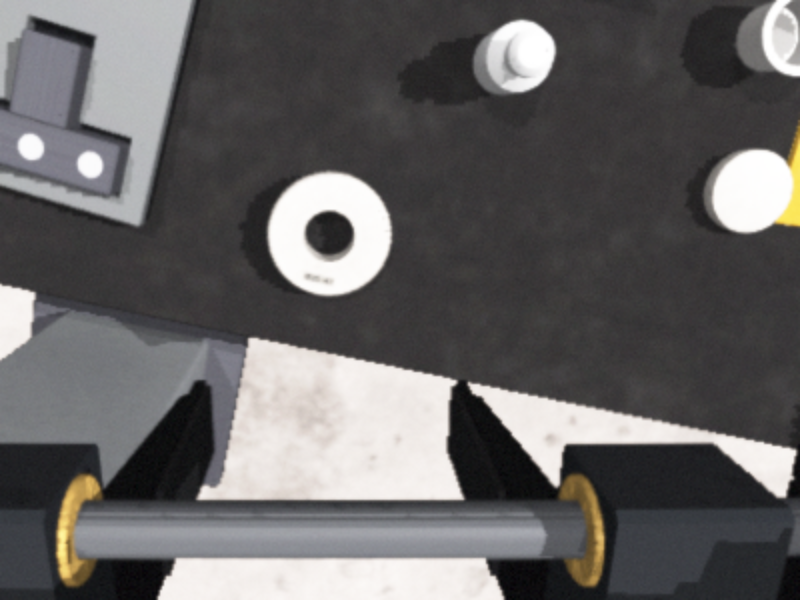

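The ring lies unmoved at (330,233), and the tee now sits flat in its cut with even gaps at (60,110). I'll grip the ring deeper, at TCP z of about 5.

Run:
```python
from h import *
print(tool([436,-252.7,50]))
```

```text
(array([0.03  , 0.0007, 0.1077]), 0, 'j6', np.float64(0.65))
```

Emit:
drive_tool([
  {"jaw":0.9,"travel":[0.03,0.0005,0.03],"twist":0},
  {"jaw":0.9,"travel":[0.03,0.0005,0.065],"twist":0},
  {"jaw":0.9,"travel":[0.03,0.0005,0.1],"twist":0},
  {"jaw":0.9,"travel":[0.03,0.0005,0.125],"twist":0},
  {"jaw":0.9,"travel":[0.03,0.0005,0.14],"twist":0},
  {"jaw":0.9,"travel":[0.03,0.0005,0.145],"twist":0},
  {"jaw":0.9,"travel":[0.03,0.0005,0.145],"twist":0},
  {"jaw":0.9,"travel":[0.03,0.0005,0.145],"twist":0},
])

```text
t: 19.5
eef_pos: [436.2, -252.8, 13.4]
tcp_rot: [-3.141, 0.0, 0.217]
ft_force: [0.1, -0.2, 0.3]
opening: 0.898
grip_force: 0.0
```

Run:
```python
from h import *
print(tool([436,-252.7,5]),state()["opening"])
```

```text
(array([-0.0002, -0.0001,  0.0084]), 0, 'j6', np.float64(0.7)) 0.8983098982184139
```

Emit:
drive_tool([
  {"jaw":0.9,"travel":[0,0,0.0085],"twist":0},
  {"jaw":0.9,"travel":[0,0,0.0085],"twist":0},
  {"jaw":0.3,"travel":[0,0,0.0085],"twist":0},
  {"jaw":0.3,"travel":[0,0,0.0085],"twist":0},
  {"jaw":0.3,"travel":[0,0,0.0085],"twist":0},
  {"jaw":0.3,"travel":[0,0,0.0085],"twist":0},
  {"jaw":0.3,"travel":[0,0,0.0085],"twist":0},
  {"jaw":0.3,"travel":[0,0,0.0085],"twist":0},
])

```text
t: 20.17
eef_pos: [436.1, -252.8, 5.2]
tcp_rot: [3.142, -0.0, 0.217]
ft_force: [0.0, 1.6, 3.6]
opening: 0.611
grip_force: 30.0
```

Emit:
drive_tool([
  {"jaw":0.3,"travel":[0,0,0],"twist":0},
  {"jaw":0.3,"travel":[0,0,0],"twist":0},
  {"jaw":0.3,"travel":[0,0,0],"twist":0},
  {"jaw":0.3,"travel":[0,0,-0.003],"twist":0},
  {"jaw":0.3,"travel":[0,0,-0.006],"twist":0},
  {"jaw":0.3,"travel":[0,0,-0.01],"twist":0},
])

```text
t: 20.67
eef_pos: [436.0, -252.8, 15.0]
tcp_rot: [-3.141, 0.0, 0.217]
ft_force: [0.3, 0.3, -3.1]
opening: 0.611
grip_force: 29.9
```

Emit:
drive_tool([
  {"jaw":0.3,"travel":[0,0,-0.01],"twist":0},
  {"jaw":0.3,"travel":[0,0,-0.025],"twist":0},
  {"jaw":0.3,"travel":[0,0,-0.04],"twist":0},
  {"jaw":0.3,"travel":[0,0,-0.055],"twist":0},
  {"jaw":0.3,"travel":[0,0,-0.065],"twist":0},
  {"jaw":0.3,"travel":[0,0,-0.07],"twist":0},
  {"jaw":0.3,"travel":[0,0,-0.07],"twist":0},
])

```text
t: 21.25
eef_pos: [436.4, -253.1, 86.2]
tcp_rot: [3.14, -0.001, 0.217]
ft_force: [-0.4, -0.7, -3.4]
opening: 0.61
grip_force: 29.9
```

Run:
```python
from h import *
s=state();print(tool([554.2,-130.7,85]),s["opening"],s["grip_force"],s["ft_force"])
```

```text
(array([ 0.1413, -0.0942,  0.0012]), 0, 'j6', np.float64(0.7)) 0.609878329076737 29.940097227008664 [-0.35947302 -0.68274362 -3.43671891]
```

Emit:
drive_tool([
  {"jaw":0.3,"travel":[0.015,-0.01,0],"twist":0},
  {"jaw":0.3,"travel":[0.04,-0.027,0],"twist":0},
  {"jaw":0.3,"travel":[0.065,-0.043,0],"twist":0},
  {"jaw":0.3,"travel":[0.09,-0.06,0],"twist":0},
  {"jaw":0.3,"travel":[0.115,-0.077,0],"twist":0},
  {"jaw":0.3,"travel":[0.132,-0.088,0],"twist":0},
  {"jaw":0.3,"travel":[0.1413,-0.0942,0],"twist":0},
  {"jaw":0.3,"travel":[0.1413,-0.0942,0],"twist":0},
])

```text
t: 21.92
eef_pos: [554.6, -129.0, 84.2]
tcp_rot: [-3.141, 0.001, 0.219]
ft_force: [-0.4, 0.3, -4.1]
opening: 0.61
grip_force: 29.9
```

Emit:
drive_tool([
  {"jaw":0.3,"travel":[0,0,0.02],"twist":0},
  {"jaw":0.3,"travel":[0,0,0.035],"twist":0},
  {"jaw":0.3,"travel":[0,0,0.05],"twist":0},
  {"jaw":0.3,"travel":[0,0,0.055],"twist":0},
  {"jaw":0.3,"travel":[0,0,0.055],"twist":0},
  {"jaw":0.3,"travel":[0,0,0.055],"twist":0},
])

```text
t: 22.42
eef_pos: [553.6, -131.1, 30.1]
tcp_rot: [-3.141, 0.0, 0.216]
ft_force: [-0.5, -0.3, -3.2]
opening: 0.611
grip_force: 29.9
```

Run:
```python
from h import *
s=state();print(tool([554.2,-130.7,19.5]),s["eef_pos"],s["opening"],s["grip_force"],s["ft_force"])
```

```text
(array([ 0.0007, -0.0002,  0.0106]), 0, 'j6', np.float64(1.01)) [ 553.55065931 -131.07002073   30.1213244 ] 0.6105905881054227 29.940745200947276 [-0.46452387 -0.2810909  -3.23657751]
```

Emit:
drive_tool([
  {"jaw":0.3,"travel":[0.0006,0,0.005],"twist":0},
  {"jaw":0.3,"travel":[0.0006,0,0.0085],"twist":0},
  {"jaw":0.3,"travel":[0.0006,0,0.0105],"twist":0},
  {"jaw":0.3,"travel":[0.0006,0,0.0105],"twist":0},
  {"jaw":0.3,"travel":[0.0006,0,0.0105],"twist":0},
])

```text
t: 22.83
eef_pos: [554.4, -130.3, 19.6]
tcp_rot: [3.141, 0.0, 0.217]
ft_force: [-1.4, 0.6, -3.7]
opening: 0.609
grip_force: 29.9
```

Emit:
drive_tool([
  {"jaw":0.75,"travel":[0,0,0],"twist":0},
  {"jaw":0.75,"travel":[0,0,0],"twist":0},
  {"jaw":0.75,"travel":[0,0,0],"twist":0},
  {"jaw":0.75,"travel":[0,0,-0.01],"twist":0},
  {"jaw":0.75,"travel":[0,0,-0.04],"twist":0},
  {"jaw":0.75,"travel":[0,0,-0.08],"twist":0},
  {"jaw":0.75,"travel":[0,0,-0.12],"twist":0},
  {"jaw":0.75,"travel":[0,0,-0.16],"twist":0},
])

```text
t: 23.5
eef_pos: [554.0, -130.2, 182.3]
tcp_rot: [3.141, -0.0, 0.217]
ft_force: [1.0, -0.7, 0.7]
opening: 0.753
grip_force: 0.0
```

Run:
```python
from h import *
s=state();print(s["eef_pos"],s["ft_force"]); print(tool([445,200,250],0.0), s["joints"].round(2))
t=snap("top","2")
f=t["frame"]; m=(f.min(2)>150).astype(np.uint8)*255
print([r for r in rect(t,m,20,amin=8) if 380<r[1][0]<680 and r[1][2]<140])
```

```text
[ 554.04242475 -130.21967203  182.27726513] [ 1.03147647 -0.7208958   0.6583721 ]
(array([-0.0354, -0.3459, -0.0678]), np.float64(-1.354), 'j6', np.float64(1.01)) [-0.35  0.45  1.74 -0.    0.96  1.01]
[((252, 230, 5, 27), array([439.4, 253.1,  87.5,  13.5,   1.4])), ((223, 227, 12, 30), array([444.3, 340.1, 100.2,  34.5,   4.9])), ((493, 226, 27, 24), array([ 460. , -602.3,  121. ,    9.5,  -49.7])), ((329, 224, 22, 23), array([464.6, -41.8,  87.8,  54.2, -21.1])), ((454, 221, 12, 12), array([ 497.6, -444.9,   38.1,   37.4,  -89.8])), ((417, 213, 9, 9), array([ 529.5, -314.8,   27.7,   27.4,  -89.8])), ((208, 206, 14, 4), array([558.8, 390.8,  44.6,   7.5, -84. ])), ((184, 203, 15, 3), array([571.1, 471.7,  48.1,   6.9, -89.8])), ((450, 201, 12, 11), array([ 567.7, -434.2,   38. ,   34.4,  -89.8])), ((420, 193, 12, 8), array([ 600.1, -331.9,   37.9,   24.3,  -89.8])), ((317, 193, 30, 32), array([554.3, -11.5, 108. ,  95. ,  -5. ])), ((406, 176, 26, 15), array([ 653.3, -316.2,   89.7,   44.8,   54.8]))]
```

Run:
```python
from h import *
print(tool([410,300,210],np.radians(-85)))
```

```text
(array([-0.0503, -0.4524, -0.0232]), np.float64(0.13), 'j6', np.float64(1.01))
```

Emit:
drive_tool([
  {"jaw":0.7,"travel":[-0.05,-0.452,-0.028],"twist":0.13},
  {"jaw":0.7,"travel":[-0.05,-0.452,-0.028],"twist":0.13},
  {"jaw":0.7,"travel":[-0.05,-0.452,-0.028],"twist":0.13},
  {"jaw":0.7,"travel":[-0.05,-0.452,-0.028],"twist":0.13},
  {"jaw":0.7,"travel":[-0.05,-0.452,-0.028],"twist":0.13},
  {"jaw":0.7,"travel":[-0.05,-0.452,-0.028],"twist":0.13},
  {"jaw":0.7,"travel":[-0.05,-0.452,-0.028],"twist":0.13},
  {"jaw":0.7,"travel":[-0.05,-0.452,-0.028],"twist":0.13},
])

```text
t: 24.22
eef_pos: [446.6, 186.1, 200.9]
tcp_rot: [-3.141, -0.001, 0.087]
ft_force: [0.6, -0.1, -0.3]
opening: 0.7
grip_force: 0.0
```

Run:
```python
from h import *
print(tool([410,300,210],np.radians(-85)))
```

```text
(array([-0.0266, -0.1166, -0.0091]), np.float64(-0.001), 'j6', np.float64(1.74))
```

Emit:
drive_tool([
  {"jaw":0.7,"travel":[-0.027,-0.105,-0.009],"twist":0},
  {"jaw":0.7,"travel":[-0.027,-0.105,-0.009],"twist":0},
  {"jaw":0.7,"travel":[-0.027,-0.105,-0.009],"twist":0},
  {"jaw":0.7,"travel":[-0.027,-0.105,-0.009],"twist":0},
  {"jaw":0.7,"travel":[-0.027,-0.105,-0.009],"twist":0},
  {"jaw":0.7,"travel":[-0.027,-0.105,-0.009],"twist":0},
])

```text
t: 24.72
eef_pos: [411.7, 286.2, 209.2]
tcp_rot: [3.141, -0.0, 0.087]
ft_force: [0.2, 0.1, 0.1]
opening: 0.701
grip_force: 0.0
```

```bash
cat > left.py <<'E'
from h import *
def left(c,zs=22,zp=16):
    f=c["frame"]; m=(f.min(2)>140).astype(np.uint8)*255
    return [r for r in rect(c,m,zs,amin=400) if r[1][2]<150 and 370<r[1][0]<500],[r for r in rect(c,m,zp/2,amin=100) if r[1][3]<30 and 370<r[1][0]<500]
E
python3 - <<'E'
from left import *
c=snap("wrist","12"); print(state()["eef_pos"],state()["tcp_rot"]); print(*left(c),sep="\n"); print(proj(c,[[444,340,22],[440,253,8]]).round())
# top camera for height check
cv2.imwrite("pics/w12.png",cv2.resize(c["frame"][20:300,120:520,::-1],None,fx=2,fy=2))
E
```

```text
[411.89572971 285.8753967  209.11203629] [ 3.14141192e+00 -1.61170605e-04  8.61575640e-02]
[((346, 111, 19, 82), array([441.8, 254.2,  89.8,  18. ,   2.8])), ((262, 94, 34, 92), array([447.2, 338.2,  98.7,  33.6,   5. ]))]
[((348, 194, 11, 13), array([383.4, 249.2,  15. ,  11.9,   5. ])), ((346, 111, 19, 82), array([439.8, 252.7,  93.3,  18.7,   2.8]))]
[[278. 144.]
 [355. 153.]]
```

View pics/w12.png

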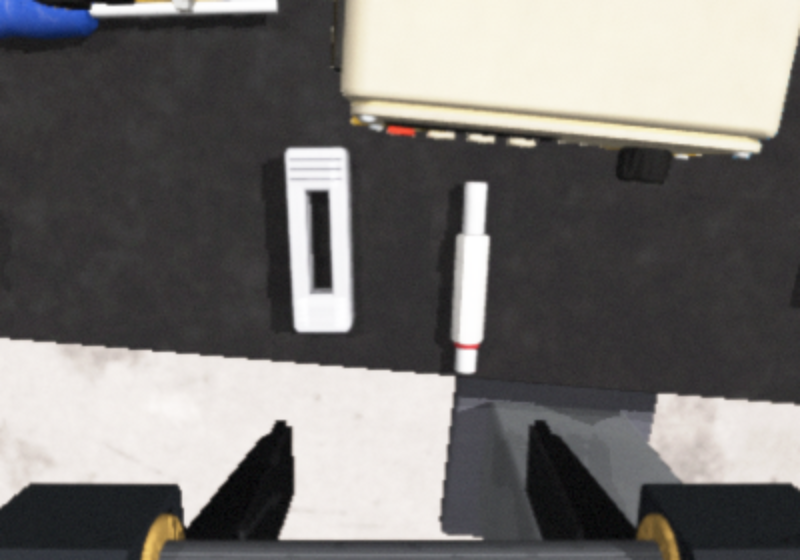

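Mid strap at (320,240) in the crop and plug gauge at (472,275), red-ring end toward the robot. Both lie clear of the case.

Run:
```python
from left import *
c=load("wrist12"); t=load("top2")
def ctr(c,b,th=140):
    m=np.zeros((400,640),np.uint8); x,y,w,h=b; s=np.s_[y-3:y+h+3,x-3:x+w+3]; m[s]=(c["frame"][s].min(2)>th)*255
    return np.array(cv2.minAreaRect(max(cv2.findContours(m,0,1)[0],key=cv2.contourArea))[0])
print("strap",meet(c,ctr(c,(262,94,34,92)),t,ctr(t,(223,227,12,30),150)))
print("plug",meet(c,ctr(c,(346,111,19,82)),t,ctr(t,(252,230,5,27),150)))
print(tool([447,338.2,60],np.radians(-85)))
```

```text
strap (array([445.55516267, 342.02167328,   2.80826057]), np.float64(4.4521110653116915))
plug (array([440.58998294, 253.75619666,  11.14139962]), np.float64(2.898789487153229))
(array([ 0.0395, -0.0491,  0.1491]), np.float64(-0.001), 'j6', np.float64(1.96))
```

Emit:
drive_tool([
  {"jaw":0.7,"travel":[0.0,-0.03,0.03],"twist":0},
  {"jaw":0.7,"travel":[0.0,-0.05,0.07],"twist":0},
  {"jaw":0.7,"travel":[0.0,-0.05,0.1],"twist":0},
  {"jaw":0.7,"travel":[0.0,-0.05,0.1],"twist":0},
  {"jaw":0.7,"travel":[0.0,-0.05,0.1],"twist":0},
])

```text
t: 25.18
eef_pos: [407.4, 335.2, 108.4]
tcp_rot: [3.14, 0.003, 0.086]
ft_force: [-0.4, 0.8, -0.4]
opening: 0.702
grip_force: 0.0
```

Run:
```python
from left import *
c=load("wrist12"); d=snap("wrist","13"); print(state()["eef_pos"])
L=left(d); print(*L,sep="\n")
def ctr(c,b,th=140):
    m=np.zeros((400,640),np.uint8); x,y,w,h=b; s=np.s_[max(0,y-3):y+h+3,x-3:x+w+3]; m[s]=(c["frame"][s].min(2)>th)*255
    return np.array(cv2.minAreaRect(max(cv2.findContours(m,0,1)[0],key=cv2.contourArea))[0])
for n,b in(("strap",(262,94,34,92)),("plug",(346,111,19,82))):
    k=[r for r in L[0] if abs(r[1][1]-(338 if n=="strap" else 254))<15]
    if k: print(n,meet(c,ctr(c,b),d,ctr(d,k[0][0])))
print(tool([447,338.2,10],np.radians(-85)))
```

```text
[408.12512457 335.64991756 109.83968887]
[((408, 114, 30, 109), array([442. , 257.2,  88.9,  17.5,   3.2])), ((302, 90, 43, 125), array([447.2, 338.7,  98.9,  32.3,   5.2]))]
[((410, 225, 15, 16), array([382.6, 248.9,  14.6,  11.8,   4.5])), ((408, 114, 30, 109), array([439.5, 252.6,  93.7,  18.4,   3.2]))]
strap (array([447.78517495, 339.33591676,   9.47659508]), np.float64(0.21813166115180987))
plug (array([441.63953805, 252.68102379,   7.85722769]), np.float64(0.434249245610006))
(array([0.039 , 0.0007, 0.0998]), np.float64(-0.002), 'j6', np.float64(2.05))
```

Emit:
drive_tool([
  {"jaw":0.65,"travel":[0.03,0,0.01],"twist":0},
  {"jaw":0.65,"travel":[0.039,0,0.04],"twist":0},
  {"jaw":0.65,"travel":[0.039,0,0.07],"twist":0},
  {"jaw":0.65,"travel":[0.039,0,0.09],"twist":0},
  {"jaw":0.65,"travel":[0.039,0,0.1],"twist":0},
  {"jaw":0.65,"travel":[0.039,0,0.1],"twist":0},
  {"jaw":0.65,"travel":[0.039,0,0.1],"twist":0},
  {"jaw":0.1,"travel":[0.039,0,0.1],"twist":0},
])

```text
t: 25.9
eef_pos: [447.2, 340.1, 11.0]
tcp_rot: [-3.14, -0.003, 0.087]
ft_force: [-0.5, -0.6, -0.3]
opening: 0.619
grip_force: 0.0
```

Emit:
drive_tool([
  {"jaw":0.1,"travel":[0,0,0],"twist":0},
  {"jaw":0.1,"travel":[0,0,0],"twist":0},
  {"jaw":0.1,"travel":[0,0,0],"twist":0},
  {"jaw":0.1,"travel":[0,0,0],"twist":0},
  {"jaw":0.1,"travel":[0,0,0],"twist":0},
  {"jaw":0.1,"travel":[0,0,0],"twist":0},
  {"jaw":0.1,"travel":[0,0,0],"twist":0},
])

```text
t: 26.48
eef_pos: [446.3, 339.9, 9.3]
tcp_rot: [-3.142, -0.0, 0.087]
ft_force: [-1.3, -1.0, 6.6]
opening: 0.336
grip_force: 30.0
```

Emit:
drive_tool([
  {"jaw":0.1,"travel":[0,0,-0.01],"twist":0},
  {"jaw":0.1,"travel":[0,0,-0.03],"twist":0},
  {"jaw":0.1,"travel":[0,0,-0.06],"twist":0},
  {"jaw":0.1,"travel":[0,0,-0.09],"twist":0},
  {"jaw":0.1,"travel":[0,0,-0.12],"twist":0},
  {"jaw":0.1,"travel":[0,0,-0.145],"twist":0},
  {"jaw":0.1,"travel":[0,0,-0.15],"twist":0},
])

```text
t: 27.07
eef_pos: [447.2, 340.5, 163.4]
tcp_rot: [-3.139, -0.005, 0.087]
ft_force: [1.3, 0.0, -2.1]
opening: 0.334
grip_force: 30.0
```

Run:
```python
from h import *
s=state();print(tool([531,-28,130],np.radians(-5)),s["eef_pos"],s["opening"],s["grip_force"],s["ft_force"])
```

```text
(array([0.0513, 0.3745, 0.0328]), np.float64(-1.397), 'j6', np.float64(2.02)) [447.24369022 340.52377064 163.40232652] 0.33418875250598834 29.999297261238098 [ 1.28191673  0.00214497 -2.09957705]
```

Emit:
drive_tool([
  {"jaw":0.1,"travel":[0.003,0.02,0],"twist":-0.1},
  {"jaw":0.1,"travel":[0.007,0.05,0],"twist":-0.2},
  {"jaw":0.1,"travel":[0.011,0.08,0],"twist":-0.3},
  {"jaw":0.1,"travel":[0.015,0.11,0],"twist":-0.4},
  {"jaw":0.1,"travel":[0.02,0.145,0],"twist":-0.5},
  {"jaw":0.1,"travel":[0.025,0.18,0],"twist":-0.6},
  {"jaw":0.1,"travel":[0.029,0.215,0],"twist":-0.7},
  {"jaw":0.1,"travel":[0.034,0.25,0],"twist":-0.8},
])

```text
t: 27.73
eef_pos: [501.3, 92.1, 158.5]
tcp_rot: [-3.141, 0.001, 0.892]
ft_force: [0.8, 0.2, -2.2]
opening: 0.336
grip_force: 30.0
```

Run:
```python
from h import *
print(tool([531,-28,130],np.radians(-5)),state()["grip_force"])
```

```text
(array([-0.0748,  0.0985,  0.0285]), np.float64(-0.592), 'j6', np.float64(0.73)) 29.999487698078156
```

Emit:
drive_tool([
  {"jaw":0.1,"travel":[-0.02,0.025,0],"twist":-0.1},
  {"jaw":0.1,"travel":[-0.04,0.05,0],"twist":-0.2},
  {"jaw":0.1,"travel":[-0.06,0.08,0.01],"twist":-0.3},
  {"jaw":0.1,"travel":[-0.07,0.093,0.02],"twist":-0.4},
  {"jaw":0.1,"travel":[-0.075,0.0985,0.03],"twist":-0.5},
  {"jaw":0.1,"travel":[-0.075,0.0985,0.03],"twist":-0.592},
  {"jaw":0.1,"travel":[-0.075,0.0985,0.03],"twist":-0.592},
  {"jaw":0.1,"travel":[-0.075,0.0985,0.03],"twist":-0.592},
])

```text
t: 28.4
eef_pos: [530.4, -26.6, 128.6]
tcp_rot: [-3.141, -0.0, 1.476]
ft_force: [-0.5, 0.5, -2.7]
opening: 0.335
grip_force: 30.0
```

Run:
```python
from h import *
c=snap("wrist","14"); f=c["frame"]
print(tool([531,-28.7,40],np.radians(-5)),state()["grip_force"],state()["eef_pos"])
# check held strap centre: bright rect cast at its top height
zt=state()["eef_pos"][2]-9.3+22
m=(f.min(2)>200).astype(np.uint8)*255
print([r for r in rect(c,m,zt,amin=600) if abs(r[1][0]-531)<60 and abs(r[1][1]+28)<80])
```

```text
(array([-0.0022,  0.0006,  0.0889]), np.float64(-0.008), 'j6', np.float64(-0.08)) 29.99909609556198 [530.58944641 -26.40127175 128.90547017]
[((299, 320, 64, 15), array([529.9, -71.4,  36.4,   9.7,  -5.4])), ((295, 199, 18, 91), array([520.4, -19.1,  52.2,   8.9,  83.9]))]
```

Emit:
drive_tool([
  {"jaw":0.1,"travel":[-0.002,0.0006,0.03],"twist":-0.006},
  {"jaw":0.1,"travel":[-0.002,0.0006,0.06],"twist":-0.006},
  {"jaw":0.1,"travel":[-0.002,0.0006,0.08],"twist":-0.006},
  {"jaw":0.1,"travel":[-0.002,0.0006,0.09],"twist":-0.006},
  {"jaw":0.1,"travel":[-0.002,0.0006,0.095],"twist":-0.006},
  {"jaw":0.1,"travel":[-0.002,0.0006,0.095],"twist":-0.006},
  {"jaw":0.1,"travel":[-0.002,0.0006,0.095],"twist":-0.006},
])

```text
t: 29.03
eef_pos: [531.6, -28.6, 34.8]
tcp_rot: [3.14, 0.0, 1.484]
ft_force: [-0.7, 0.1, -0.9]
opening: 0.335
grip_force: 30.0
```

Run:
```python
from h import *
s=state(); print(tool([531,-28.3,20],np.radians(-5)),s["eef_pos"],s["ft_force"],s["tcp_rot"])
```

```text
(array([ 0.0003, -0.0007,  0.0148]), np.float64(0.001), 'j6', np.float64(-0.09)) [531.6137923  -28.61104916  34.79682318] [-0.71259579  0.06665628 -0.94750197] [3.14049517e+00 1.99450958e-04 1.48444299e+00]
```

Emit:
drive_tool([
  {"jaw":0.1,"travel":[0,-0.0005,0.006],"twist":0},
  {"jaw":0.1,"travel":[0,-0.0005,0.01],"twist":0},
  {"jaw":0.1,"travel":[0,-0.0005,0.013],"twist":0},
  {"jaw":0.1,"travel":[0,-0.0005,0.0145],"twist":0},
  {"jaw":0.1,"travel":[0,-0.0005,0.0145],"twist":0},
])

```text
t: 29.45
eef_pos: [530.6, -28.7, 19.4]
tcp_rot: [-3.142, 0.0, 1.485]
ft_force: [0.5, -0.1, -2.5]
opening: 0.334
grip_force: 30.0
```

Emit:
drive_tool([
  {"jaw":0.45,"travel":[0,0,0],"twist":0},
  {"jaw":0.45,"travel":[0,0,0],"twist":0},
  {"jaw":0.45,"travel":[0,0,0],"twist":0},
  {"jaw":0.45,"travel":[0,0,-0.02],"twist":0},
  {"jaw":0.45,"travel":[0,0,-0.06],"twist":0},
  {"jaw":0.45,"travel":[0,0,-0.1],"twist":0},
  {"jaw":0.45,"travel":[0,0,-0.14],"twist":0},
  {"jaw":0.45,"travel":[0,0,-0.18],"twist":0},
])

```text
t: 30.12
eef_pos: [530.2, -28.6, 201.6]
tcp_rot: [3.142, 0.0, 1.485]
ft_force: [0.7, -0.3, 0.7]
opening: 0.452
grip_force: 0.0
```

```bash
cat > home.py <<'E'
from h import *
def bright(c,z,near,th=170,R=40):
    f=c["frame"]; m=(f.min(2)>th).astype(np.uint8)*255
    return [r for r in rect(c,m,z,amin=300) if np.hypot(*(r[1][:2]-near))<R and r[1][2]<150]
E
python3 - <<'E'
from home import *
s=state(); c=snap("wrist","15"); print(s["eef_pos"],s["ft_force"])
for th in(190,215,230): print(th,"strap",bright(c,32,(531,-28),th),"ring",bright(c,28,(554,-131),th))
print(proj(c,[[531,-28,32],[554,-131,28]]))
print(tool([420,240,190],np.radians(-87)),s["joints"].round(2))
E
```

```text
[530.20870688 -28.58259071 201.58489155] [ 0.72606797 -0.3042455   0.73456462]
190 strap [((311, 133, 30, 91), array([531.6, -29.2,  99.3,  31.3,  84.4]))] ring [((328, 240, 38, 46), array([ 546.4, -132.9,   59.6,   42.4,  -88.8]))]
215 strap [((311, 134, 30, 90), array([531.3, -29.7,  98. ,  30.7,  85. ]))] ring [((328, 241, 37, 44), array([ 546.3, -132.7,   57.3,   41.5,  -89.9]))]
230 strap [((311, 134, 30, 90), array([531.3, -29.7,  98. ,  30.3,  85.1]))] ring [((328, 241, 37, 44), array([ 546.3, -132.6,   57. ,   41.4,  -90. ]))]
[[324.9561106  178.75806362]
 [351.97088243 261.69308927]]
(array([ 0.2583, -0.1357,  0.0172]), np.float64(1.433), 'j6', np.float64(-0.09)) [-0.18  0.37  1.8  -0.    0.96 -0.09]
```

Emit:
drive_tool([
  {"jaw":0.5,"travel":[0.258,-0.136,0.0],"twist":1.433},
  {"jaw":0.5,"travel":[0.258,-0.136,0.0],"twist":1.433},
  {"jaw":0.5,"travel":[0.258,-0.136,0.0],"twist":1.433},
  {"jaw":0.5,"travel":[0.258,-0.136,0.0],"twist":1.433},
  {"jaw":0.5,"travel":[0.258,-0.136,0.0],"twist":1.433},
  {"jaw":0.5,"travel":[0.258,-0.136,0.0],"twist":1.433},
  {"jaw":0.5,"travel":[0.258,-0.136,0.0],"twist":1.433},
  {"jaw":0.5,"travel":[0.258,-0.136,0.0],"twist":1.433},
])

```text
t: 30.83
eef_pos: [416.4, 241.2, 199.5]
tcp_rot: [3.142, -0.0, 0.575]
ft_force: [0.4, -0.7, -0.1]
opening: 0.499
grip_force: 0.0
```

Run:
```python
from h import *
print(tool([405,245,180],np.radians(-87)))
```

```text
(array([-0.0075, -0.0094,  0.0194]), np.float64(0.523), 'j6', np.float64(1.38))
```

Emit:
drive_tool([
  {"jaw":0.5,"travel":[-0.007,-0.009,0.02],"twist":0.1},
  {"jaw":0.5,"travel":[-0.007,-0.009,0.02],"twist":0.22},
  {"jaw":0.5,"travel":[-0.007,-0.009,0.02],"twist":0.34},
  {"jaw":0.5,"travel":[-0.007,-0.009,0.02],"twist":0.46},
  {"jaw":0.5,"travel":[-0.007,-0.009,0.02],"twist":0.523},
  {"jaw":0.5,"travel":[-0.007,-0.009,0.02],"twist":0.523},
  {"jaw":0.5,"travel":[-0.007,-0.009,0.02],"twist":0.523},
])

```text
t: 31.42
eef_pos: [406.9, 243.0, 179.3]
tcp_rot: [3.142, -0.0, 0.059]
ft_force: [0.6, -0.4, -0.3]
opening: 0.5
grip_force: 0.0
```

Run:
```python
from h import *
s=state(); c=snap("wrist","16"); print(s["eef_pos"],s["tcp_rot"])
g=c["frame"].max(2); x,y=proj(c,[[432,253,8]])[0].astype(int); print(x,y)
m=np.zeros((400,640),np.uint8); sl=np.s_[max(0,y-75):y+75,x-40:x+40]; m[sl]=(g[sl]>130)*255
print(rect(c,m,8,amin=60))
# body edges: width profile along the rows
for r in range(max(0,y-75),y+75,4):
    q=np.flatnonzero(m[r]); 
    if len(q): print(r,q[0],q[-1],q[-1]-q[0]+1,cast(c,[((q[0]+q[-1])/2,r)],8).round(1)[0,:2])
```

```text
[406.85420114 242.97028608 179.34985148] [ 3.14153364e+00 -5.58600529e-05  5.92714599e-02]
315 156
[((275, 207, 64, 24), array([359.9, 260.1,  70.2,  27.1, -89.8])), ((308, 103, 18, 105), array([431.1, 252.6, 110.5,  18.4,   3.4]))]
81 334 343 10 [508.7 234.6]
105 310 322 13 [484.4 255.7]
109 311 322 12 [480.5 255. ]
113 311 322 12 [476.5 254.8]
117 311 322 12 [472.5 254.6]
121 311 322 12 [468.6 254.4]
125 311 322 12 [464.5 254.1]
129 311 322 12 [460.5 253.9]
133 308 325 18 [456.4 253.7]
137 308 325 18 [452.3 253.5]
141 308 325 18 [448.2 253.3]
145 308 325 18 [444.  253.1]
149 308 325 18 [439.9 252.8]
153 308 325 18 [435.7 252.6]
157 308 325 18 [431.4 252.4]
161 308 325 18 [427.2 252.2]
165 308 325 18 [422.9 251.9]
169 308 325 18 [418.5 251.7]
173 308 325 18 [414.2 251.5]
177 308 325 18 [409.8 251.3]
181 308 325 18 [405.4 251. ]
185 309 325 17 [401.  250.3]
189 309 324 16 [396.5 250.6]
193 312 322 11 [392.  249.8]
197 311 322 12 [387.4 250.1]
201 311 322 12 [382.9 249.8]
205 312 322 11 [378.3 249. ]
209 275 312 38 [372.1 274.8]
213 275 338 64 [368.3 260.2]
217 275 337 63 [363.5 260.6]
221 275 337 63 [358.8 260.3]
225 275 337 63 [354.  260.1]
229 275 337 63 [349.2 259.9]
```

Run:
```python
from h import *
print(tool([427,252.1,5],np.radians(-86.7)))
```

```text
(array([ 0.0206, -0.0079,  0.1744]), np.float64(0.002), 'j6', np.float64(1.91))
```

Emit:
drive_tool([
  {"jaw":0.5,"travel":[0.0206,-0.008,0.03],"twist":0},
  {"jaw":0.5,"travel":[0.0206,-0.008,0.065],"twist":0},
  {"jaw":0.5,"travel":[0.0206,-0.008,0.1],"twist":0},
  {"jaw":0.5,"travel":[0.0206,-0.008,0.13],"twist":0},
  {"jaw":0.5,"travel":[0.0206,-0.008,0.15],"twist":0},
  {"jaw":0.5,"travel":[0.0206,-0.008,0.16],"twist":0},
  {"jaw":0.5,"travel":[0.0206,-0.008,0.16],"twist":0},
  {"jaw":0.5,"travel":[0.0206,-0.008,0.16],"twist":0},
])

```text
t: 32.13
eef_pos: [427.2, 252.2, 19.8]
tcp_rot: [3.141, 0.0, 0.058]
ft_force: [0.6, 0.2, 1.4]
opening: 0.497
grip_force: 0.0
```

Run:
```python
from h import *
print(tool([427,252.1,5],np.radians(-86.7)))
```

```text
(array([-0.0002,  0.0001,  0.0148]), np.float64(0.0), 'j6', np.float64(1.91))
```

Emit:
drive_tool([
  {"jaw":0.4,"travel":[0,0,0.01],"twist":0},
  {"jaw":0.4,"travel":[0,0,0.015],"twist":0},
  {"jaw":0.4,"travel":[0,0,0.015],"twist":0},
  {"jaw":0.05,"travel":[0,0,0.015],"twist":0},
  {"jaw":0.05,"travel":[0,0,0.015],"twist":0},
  {"jaw":0.05,"travel":[0,0,0.015],"twist":0},
  {"jaw":0.05,"travel":[0,0,0.015],"twist":0},
  {"jaw":0.05,"travel":[0,0,0.015],"twist":0},
])

```text
t: 32.8
eef_pos: [427.1, 252.2, 4.7]
tcp_rot: [-3.141, -0.001, 0.057]
ft_force: [0.3, 0.3, 2.5]
opening: 0.173
grip_force: 30.0
```

Emit:
drive_tool([
  {"jaw":0.05,"travel":[0,0,0],"twist":0},
  {"jaw":0.05,"travel":[0,0,0],"twist":0},
  {"jaw":0.05,"travel":[0,0,0],"twist":0},
  {"jaw":0.05,"travel":[0,0,0],"twist":0},
])

```text
t: 33.13
eef_pos: [427.2, 252.2, 4.7]
tcp_rot: [-3.141, -0.001, 0.057]
ft_force: [-0.6, 0.5, 4.9]
opening: 0.179
grip_force: 30.0
```

Emit:
drive_tool([
  {"jaw":0.05,"travel":[0,0,-0.01],"twist":0},
  {"jaw":0.05,"travel":[0,0,-0.03],"twist":0},
  {"jaw":0.05,"travel":[0,0,-0.055],"twist":0},
  {"jaw":0.05,"travel":[0,0,-0.08],"twist":0},
  {"jaw":0.05,"travel":[0,0,-0.11],"twist":0},
  {"jaw":0.05,"travel":[0,0,-0.14],"twist":0},
  {"jaw":0.05,"travel":[0,0,-0.155],"twist":0},
])

```text
t: 33.72
eef_pos: [427.4, 252.3, 163.0]
tcp_rot: [-3.141, -0.003, 0.057]
ft_force: [0.2, 1.4, -0.7]
opening: 0.176
grip_force: 30.0
```

Run:
```python
from h import *
s=state(); print(tool([589.2,-38.7,130],np.radians(-5)),s["eef_pos"],s["opening"],s["grip_force"],s["ft_force"])
```

```text
(array([0.1449, 0.2998, 0.0332]), np.float64(-1.427), 'j6', np.float64(1.91)) [427.37826934 252.32606532 163.02625972] 0.17587375455813026 29.993407018482685 [ 0.17386154  1.42995128 -0.68589642]
```

Emit:
drive_tool([
  {"jaw":0.05,"travel":[0.01,0.02,0],"twist":-0.1},
  {"jaw":0.05,"travel":[0.022,0.045,0],"twist":-0.2},
  {"jaw":0.05,"travel":[0.036,0.075,0],"twist":-0.3},
  {"jaw":0.05,"travel":[0.05,0.105,0],"twist":-0.4},
  {"jaw":0.05,"travel":[0.065,0.135,0],"twist":-0.5},
  {"jaw":0.05,"travel":[0.08,0.165,0],"twist":-0.6},
  {"jaw":0.05,"travel":[0.095,0.197,0],"twist":-0.7},
  {"jaw":0.05,"travel":[0.11,0.228,0],"twist":-0.8},
])

```text
t: 34.38
eef_pos: [550.0, 29.1, 159.9]
tcp_rot: [-3.141, 0.0, 0.862]
ft_force: [-0.5, 1.0, -1.2]
opening: 0.178
grip_force: 30.0
```

Run:
```python
from h import *
print(tool([589.2,-38.7,130],np.radians(-5)),state()["grip_force"])
```

```text
(array([-0.0259,  0.0739,  0.0299]), np.float64(-0.622), 'j6', np.float64(0.64)) 29.994191229343414
```

Emit:
drive_tool([
  {"jaw":0.05,"travel":[-0.01,0.025,0],"twist":-0.1},
  {"jaw":0.05,"travel":[-0.018,0.05,0],"twist":-0.2},
  {"jaw":0.05,"travel":[-0.024,0.065,0.01],"twist":-0.3},
  {"jaw":0.05,"travel":[-0.026,0.074,0.02],"twist":-0.4},
  {"jaw":0.05,"travel":[-0.026,0.074,0.03],"twist":-0.5},
  {"jaw":0.05,"travel":[-0.026,0.074,0.03],"twist":-0.6},
  {"jaw":0.05,"travel":[-0.026,0.074,0.03],"twist":-0.622},
  {"jaw":0.05,"travel":[-0.026,0.074,0.03],"twist":-0.622},
])

```text
t: 35.05
eef_pos: [588.5, -37.3, 129.8]
tcp_rot: [-3.141, 0.0, 1.478]
ft_force: [0.3, 0.1, -1.4]
opening: 0.178
grip_force: 30.0
```

Emit:
drive_tool([
  {"jaw":0.05,"travel":[0,0,0.02],"twist":0},
  {"jaw":0.05,"travel":[0,0,0.045],"twist":0},
  {"jaw":0.05,"travel":[0,0,0.07],"twist":0},
  {"jaw":0.05,"travel":[0,0,0.085],"twist":0},
  {"jaw":0.05,"travel":[0,0,0.09],"twist":0},
  {"jaw":0.05,"travel":[0,0,0.09],"twist":0},
  {"jaw":0.05,"travel":[0,0,0.09],"twist":0},
])

```text
t: 35.63
eef_pos: [589.1, -37.3, 40.4]
tcp_rot: [3.141, 0.0, 1.478]
ft_force: [0.2, -0.5, -0.6]
opening: 0.172
grip_force: 30.0
```

Run:
```python
from h import *
c=snap("wrist","17"); s=state(); print(tool([589.2,-38.7,20],np.radians(-5)),s["eef_pos"],s["opening"],s["grip_force"],s["ft_force"],s["tcp_rot"])
g=c["frame"].min(2); m=np.zeros((400,640),np.uint8); z=s["eef_pos"][2]+3
P=proj(c,[[593.6,15,z],[586,-75,z]]); print(P.round())
m[(g>190)]=255; print([r for r in rect(c,m,z,amin=60) if abs(r[1][0]-589)<30 and abs(r[1][1]+35)<90])
```

```text
(array([-0.0013, -0.    ,  0.0207]), np.float64(-0.005), 'j6', np.float64(-0.08)) [589.29395598 -37.35460703  40.70774279] 0.17760175953639912 29.993463680148125 [-0.29084409 -0.10581774 -1.27954881] [3.13995295e+00 2.48189082e-04 1.47817517e+00]
[[323. 157.]
 [325. 307.]]
[((299, 335, 26, 17), array([ 575.4, -100.5,   15.8,   12.2,   -5.3])), ((316, 319, 34, 33), array([589.2, -96.3,  25.8,  18.7, -87.3])), ((259, 190, 34, 71), array([564.2, -20.8,  41.5,  17.1,  85.4])), ((276, 159, 16, 20), array([572.5,  10.9,  12.3,   4.8, -70.5])), ((309, 143, 53, 148), array([596.3, -21.2,  85.9,  27.9,  85.2])), ((317, 119, 18, 6), array([596.5,  32.8,   8.6,   2.5,  -5.3]))]
```

Emit:
drive_tool([
  {"jaw":0.05,"travel":[-0.0013,0,0.008],"twist":-0.005},
  {"jaw":0.05,"travel":[-0.0013,0,0.013],"twist":-0.005},
  {"jaw":0.05,"travel":[-0.0013,0,0.018],"twist":-0.005},
  {"jaw":0.05,"travel":[-0.0013,0,0.0212],"twist":-0.005},
  {"jaw":0.05,"travel":[-0.0013,0,0.0212],"twist":-0.005},
  {"jaw":0.05,"travel":[-0.0013,0,0.0212],"twist":-0.005},
])

```text
t: 36.18
eef_pos: [588.5, -38.7, 18.3]
tcp_rot: [-3.141, 0.0, 1.484]
ft_force: [-1.6, -0.2, 3.1]
opening: 0.175
grip_force: 31.6
```

Emit:
drive_tool([
  {"jaw":0.05,"travel":[0,0,-0.001],"twist":0},
  {"jaw":0.32,"travel":[0,0,-0.001],"twist":0},
  {"jaw":0.32,"travel":[0,0,-0.001],"twist":0},
  {"jaw":0.32,"travel":[0,0,-0.001],"twist":0},
  {"jaw":0.32,"travel":[0,0,-0.02],"twist":0},
  {"jaw":0.32,"travel":[0,0,-0.06],"twist":0},
  {"jaw":0.32,"travel":[-0.03,0,-0.11],"twist":0},
  {"jaw":0.32,"travel":[-0.07,0,-0.15],"twist":0},
])

```text
t: 36.85
eef_pos: [584.4, -86.8, 147.2]
tcp_rot: [3.141, 0.0, 1.487]
ft_force: [1.1, -0.0, 0.7]
opening: 0.318
grip_force: 0.0
```

Emit:
drive_tool([
  {"jaw":0.32,"travel":[-0.04,-0.03,-0.1],"twist":0},
  {"jaw":0.32,"travel":[-0.08,-0.05,-0.1],"twist":0},
  {"jaw":0.32,"travel":[-0.08,-0.05,-0.1],"twist":0},
  {"jaw":0.32,"travel":[-0.08,-0.05,-0.1],"twist":0},
  {"jaw":0.32,"travel":[-0.08,-0.05,-0.1],"twist":0},
])

```text
t: 37.27
eef_pos: [527.2, -165.0, 247.6]
tcp_rot: [3.137, 0.002, 1.481]
ft_force: [0.3, 1.0, -0.3]
opening: 0.319
grip_force: 0.0
```

Run:
```python
from tee import *
from home import *
c=snap("wrist","18"); s=state(); print(s["eef_pos"])
print("strap",bright(c,32,(531,-28),215)); print("ring",bright(c,28,(554,-131),215)); print("plug@22",bright(c,22,(590,-35),215),"tee",teerect(c)[0])
a=proj(c,[[430,-170,18],[430,40,18],[610,40,18],[610,-170,18]]); x0,y0=a.min(0).astype(int)-10; x1,y1=a.max(0).astype(int)+10; x0=max(x0,0);y0=max(y0,0)
im=c["frame"][y0:y1,x0:x1,::-1]; k=min(780/im.shape[1],580/im.shape[0]); print(x0,y0,k)
cv2.imwrite("pics/w18.png",cv2.resize(im,None,fx=k,fy=k,interpolation=cv2.INTER_CUBIC))
```

```text
[ 527.45281655 -163.77684021  245.83482686]
strap [((302, 0, 29, 96), array([531.2, -29.4,  96.9,  30.6,  85.1]))]
ring [((320, 116, 48, 49), array([ 554.1, -132. ,   56.7,   56.2,   84.9]))]
plug@22 [((364, 0, 13, 85), array([592. , -27.2,  87.2,  12.8,  85.2]))] tee [((242, 101, 53, 66), array([ 466.8, -116.6,   75.4,   59.8,   84.3]))]
208 0 3.0851063829787235
```

View pics/w18.png

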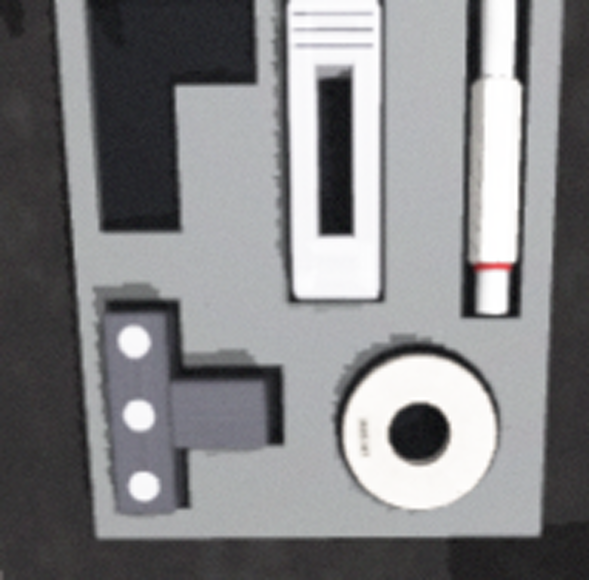

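All four parts appear seated: tee at (145,410), ring at (420,430), strap at (335,150), plug at (495,170). The L cut is empty because there is no bracket. One more viewpoint to check heights.

Emit:
drive_tool([
  {"jaw":0.32,"travel":[0.13,-0.01,0.02],"twist":0},
  {"jaw":0.32,"travel":[0.13,-0.01,0.02],"twist":0},
  {"jaw":0.32,"travel":[0.13,-0.01,0.02],"twist":0},
  {"jaw":0.32,"travel":[0.13,-0.01,0.02],"twist":0},
  {"jaw":0.32,"travel":[0.13,-0.01,0.02],"twist":0},
  {"jaw":0.32,"travel":[0.13,-0.01,0.02],"twist":0},
])

```text
t: 37.82
eef_pos: [529.1, -31.9, 224.1]
tcp_rot: [-3.14, 0.0, 1.486]
ft_force: [-0.3, 0.1, 0.2]
opening: 0.316
grip_force: 0.0
```

Run:
```python
from tee import *
from home import *
c=load("wrist18"); d=snap("wrist","19"); print(state()["eef_pos"])
def blobs(c,th=200):
    m=(c["frame"].min(2)>th).astype(np.uint8)*255; return m
for n,z,p in(("strap",32,(531,-28)),("ring",28,(554,-131)),("plug",22,(590,-35))): print(n,bright(d,z,p,215))
print("tee",teerect(d)[0])
D1,D2=dots(c),dots(d); print(D1,D2)
a=sorted(D1,key=lambda p:p[1]);b=sorted(D2,key=lambda p:p[1])
for p,q in zip(a,b): print("dot",meet(c,p,d,q)[0].round(1))
# ring hole centre
def ringc(c):
    x,y=proj(c,[[554.2,-131.5,28]])[0].astype(int); s=np.s_[max(0,y-40):y+40,x-40:x+40]; w=np.zeros((400,640),np.uint8); w[s]=(c["frame"][s].min(2)>215)*255
    k=max(cv2.findContours(w,0,1)[0],key=cv2.contourArea); return cv2.minEnclosingCircle(k)[0]
print("ring",meet(c,ringc(c),d,ringc(d)))
# plug: red band centroid
def red(c):
    f=c["frame"].astype(int); x,y=proj(c,[[588,-75,24]])[0].astype(int); w=np.zeros((400,640),bool); s=np.s_[max(0,y-25):y+25,x-20:x+20]; w[s]=(f[s][:,:,0]-f[s][:,:,1]>60); return np.argwhere(w).mean(0)[::-1]
print("red",meet(c,red(c),d,red(d)))
# strap -y corners via rect box bottom
def low(c,z,p):
    m=(c["frame"].min(2)>215).astype(np.uint8)*255
    for k in cv2.findContours(m,0,1)[0]:
        if cv2.contourArea(k)>300 and np.hypot(*(cast(c,[cv2.minAreaRect(k)[0]],z)[0,:2]-p))<40:
            B=cv2.boxPoints(cv2.minAreaRect(k)); return B[np.argsort(-B[:,1])[:2]].mean(0)
print("strap -y end",meet(c,low(c,32,(531,-28)),d,low(d,32,(531,-28))))
```

```text
[529.15364093 -32.73151746 224.34314187]
strap [((313, 129, 28, 85), array([531.3, -29.4,  97.4,  30.5,  84.8]))]
ring [((329, 230, 26, 43), array([ 540.7, -130.4,   57.2,   29.3,   82.8]))]
plug [((372, 125, 13, 78), array([591.9, -27.4,  90.5,  12.8,  85.4]))]
tee [((254, 218, 29, 44), array([ 454.5, -106.3,   56.6,   33. ,   85.6])), ((314, 194, 22, 20), array([526.1, -66. ,  24.7,  23.3,  -4.8]))]
[(np.float64(251.16), np.float64(110.30666666666667)), (np.float64(252.52702702702703), np.float64(134.0810810810811)), (np.float64(253.97058823529412), np.float64(157.05882352941177)), (np.float64(322.36036036036035), np.float64(140.0))] [(np.float64(263.0), np.float64(226.37037037037038)), (np.float64(264.29787234042556), np.float64(246.93617021276594))]
dot [451.  -87.5  34.2]
dot [ 448.7 -114.3   33.9]
ring (array([ 551.96589875, -131.06182571,   28.13368002]), np.float64(4.447870574725521))
red (array([586.09382094, -72.57074359,  26.37214924]), np.float64(0.40152589354266466))
strap -y end (array([526.97574082, -77.5731454 ,  32.76272576]), np.float64(1.0134177962024817))
```

```bash
python3 -c "
from cell import job_done; print(job_done())"
```

```text
the job is handed in; nothing more can be done
None
```

I handed the job in at about 38 s. The 100 x 32 mm strap, tee plate, ring gauge and plug gauge measured flat and home in their cut-outs, the long strap is in the grey bin, and I saw no bracket or short strap. The tee first caught on the edge of its cut-out and was nudged home, and the ring slipped out of the grip once before it was placed.

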